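Clear a stalled vial labeller and top up its hopper

TASK

Clear the stalled vial labeller: pull its red drive-release knob right out, draw the sprung clear guard open and prop it with the yellow wedge between guard and grey drive housing, then, with the guard propped, move every vial left on the belt into the grey tote. Then take the wedge out and stand or lay it on the counter so that the guard shuts fully, push the knob fully home again, and finally tip all the fresh vials from the blue tray into the hopper and set the empty tray back down flat on the counter. Leave the bottle and the carton alone.

Things in the scene. Friction and masses are not known exactly. Their poses are not given: they have to be found in the camera images.
- machine_ref (a point): The vial labeller, a white machine fixed to the counter; the point is on the counter under its middle, z up. Its front (guard, belt, knob) faces -x of this frame, its hopper is at +x. Positions 'machine (x, y, z)' below are in this frame, in mm. Its front face is at x = -180; the front sill is 10 mm thick and 65 mm high
- belt_mid (a point): Middle of the black infeed belt's surface, machine (-98, 52, 76), axes as the machine. The belt is 120 mm along x (from the sill to the deck), y from -60 to 188; green cleats 4 mm high cross it at y = -41, 21, 83, 145. Stuck vials lie in the bays between cleats (near y = -10, 52, 114; x = -98), long axis along machine x; grip them across machine y, from above through the open guard
- guard (a joint): Angle (rad) of the sprung guard: 0 = shut, sloping up and back at 48 degrees from its hinge over belt and housing; it opens towards the machine's front; 0.73 = upright; stop at 1.35. Spring and damper shut it in a few seconds when let go; drawing the lip takes 2 to 10 N. With the wedge let down between guard and housing, foot near or on the ledge, it stays at about 1.0
- guard_hinge (a point): Middle of the guard's hinge line, at machine (-170, 0, 70); the hinge runs along machine y. The guard is a clear panel with an orange rim, 356 mm wide (machine y from -160 to 196), 190 mm from hinge to lip, 5 mm thick, 0.32 kg
- guard_lip (a point): Middle of the guard's free edge (lip), at its underside; machine (-43, 0, 211) when shut. It overhangs open room (85 mm along x, down to the deck at z = 130): a finger, or the foot of the held wedge, let down about 25 mm behind it from above can draw it to the machine's front, also at y = -105, in line with the gap for the wedge
- prop_gap (a point): Middle of the ledge, machine (-141, -105, 65), where the wedge goes: the ledge lies between the front sill and the drive housing, 58 mm wide (x from -170 to -112). The grey drive housing behind it (y from -152 to -60) has a vertical front face at x = -112 and a flat top 63 mm above the ledge; it backs the wedge, and the guard leans on the wedge's other side
- knob (a joint): Travel of the drive-release knob, in m: 0 = home (pushed in, drive engaged), 0.030 = right out, towards the machine's front (-x of the machine); a spring detent of about 6 N holds it at either end and it snaps over half-way
- knob_head (a point): Centre of the red knob's head, 30 mm in diameter, 22 mm thick along the pull; it stands on a 12 mm stem out of the front face, at machine (-235, 50, 34) when home, so 34 mm above the counter with free room all round. Can be pinched from above across machine y
- wedge_mid (a point): Centre of the yellow hard-rubber wedge, 60 mm tall, which stands on its narrow end (40 x 40 mm foot, 30 mm below this point) and widens along its x to 74 mm at the top (both sides slope alike); 40 mm thick along its y, where it is gripped; 150 g. In the gap its x lies along machine x
- tray_grip (a point): Grip point of the blue tray of fresh vials, on its upright handle plate: 14 mm thick along tray x, 50 mm wide along y, top 21 mm above this point; the tray's underside is 66 mm below. The tray (220 g) reaches from the handle to -155 mm along its x, where it ends in an open pouring nose
- tray_floor (a point): Middle of the tray's inner floor, 67 mm ahead (-x) of the handle and 62 mm below the grip point; z is the tray's up. The tray is 122 mm wide, side walls 36 mm high, floor 4 mm thick; towards the nose (-x) the floor ramps up 15 mm over the last 48 mm. Tipped nose down by 60 degrees or so the vials roll out
- hopper_in (a point): Middle of the floor of the labeller's open steel hopper, at machine (120, 0, 100); axes as the machine. Inside 160 mm along x, 270 mm along y; walls 5 mm, the rim 95 mm above this floor (195 mm above the counter)
- tote_in (a point): Middle of the inner floor of the loose grey tote, 170 x 120 x 65 mm outside (x, y, z), walls and floor 4 mm, 400 g
- stock_ref (a point): White stock bottle, a bystander, 48 mm in diameter, 85 mm high; the point is at its foot
- carton_ref (a point): Small white carton, a bystander, 80 x 50 x 30 mm; the point is at its underside
- stuck0_mid (a point): Stuck vial on the belt (one to three present): amber vial with a white cap, 28 mm in diameter and 52 mm long, 25 g, rolls; the point is its centre, half-way along; its y axis is the vial's long axis (cap towards +y), x and z lie across it
- stuck1_mid (a point): Stuck vial on the belt (one to three present): amber vial with a white cap, 28 mm in diameter and 52 mm long, 25 g, rolls; the point is its centre, half-way along; its y axis is the vial's long axis (cap towards +y), x and z lie across it
- stuck2_mid (a point): Stuck vial on the belt (one to three present): amber vial with a white cap, 28 mm in diameter and 52 mm long, 25 g, rolls; the point is its centre, half-way along; its y axis is the vial's long axis (cap towards +y), x and z lie across it
- fresh0_mid (a point): Fresh vial in the tray (three to five present): amber vial with a white cap, 28 mm in diameter and 52 mm long, 25 g, rolls; the point is its centre, half-way along; its y axis is the vial's long axis (cap towards +y), x and z lie across it
- fresh1_mid (a point): Fresh vial in the tray (three to five present): amber vial with a white cap, 28 mm in diameter and 52 mm long, 25 g, rolls; the point is its centre, half-way along; its y axis is the vial's long axis (cap towards +y), x and z lie across it
- fresh2_mid (a point): Fresh vial in the tray (three to five present): amber vial with a white cap, 28 mm in diameter and 52 mm long, 25 g, rolls; the point is its centre, half-way along; its y axis is the vial's long axis (cap towards +y), x and z lie across it
- fresh3_mid (a point): Fresh vial in the tray (three to five present): amber vial with a white cap, 28 mm in diameter and 52 mm long, 25 g, rolls; the point is its centre, half-way along; its y axis is the vial's long axis (cap towards +y), x and z lie across it
- fresh4_mid (a point): Fresh vial in the tray (three to five present): amber vial with a white cap, 28 mm in diameter and 52 mm long, 25 g, rolls; the point is its centre, half-way along; its y axis is the vial's long axis (cap towards +y), x and z lie across it

How it is judged:
By the outcome, as a careful person would: the job done as asked, in the order asked, and still so for the second after the job is handed in, with the robot touching nothing.
Of stuck0, stuck1, stuck2 only 1 to 3 are there at a start; the rules pass over those that are not, and their reading is None.
Of fresh0, fresh1, fresh2, fresh3, fresh4 only 3 to 5 are there at a start; the rules pass over those that are not, and their reading is None.
At some moment in a run one of tote, tray may be knocked a few centimetres aside while the robot is not near it.
It also fails if it takes over 210 s, if anything falls off the work surface, if the arm or the gripper's body presses on something with over 40 N, if the wrist force passes 120 N, or if a joint passes its speed limit or range.

ROBOT

A 6-joint arm with a two-finger parallel gripper is mounted at the origin on the work surface. World frame = base frame: x ahead of the robot, y to its left, z up, the work surface at z = 0. Lengths are in m, angles in degrees, forces in N, time in s.
With the tool pointing down it reaches from about 0.3 to 0.75 m from the base axis. Payload 8.5 kg.
Tool frame: the origin (TCP) lies at the very end of the fingers, on their centre line; the grasp point (between the pads) lies env.pinch_z behind it (env.pinch_z is the distance from the TCP to the grasp point, in m); z points along the fingers, y is the line along which they close (so a half turn about z gives the same grasp; the last joint's range is limited). The gripper opens to 85 mm and grips with 20 to 120 N. Pads are 22 mm wide; open, the fingers measure 114 mm over their backs; the gripper's body (76 mm by 85 mm) begins 54 mm behind the grasp point. The pads swing forward as they close: fully open they stand 13 mm farther back than shut.
Start: joints at [63.123, 21.807, 74.336, -0, 83.858, -12.336], TCP at [0.138, 0.532, 0.231] pointing down, gripper open.
Joint ranges: [-178.18, 178.18], [-50.72, 133.34], [12.68, 142.11], [-81.47, 261.47], [9.98, 163.14], [-165.26, 165.26]. Speed limits (degrees/s): [136.94, 136.94, 180, 180, 180, 180].

INTERFACE

Orientations are given as a 3x3 rotation matrix whose columns are the frame's x, y, z axes.
In Python, from rig import telemetry, get_image, env gives the robot as it stands. The module is installed in compiled form; this text tells all that it offers.
- The arm moves only by the tool apply_moves, never from a script. Its argument "series" is a list of rows, each a list of 7 numbers: the shift along the tool's x, y, z in mm, then the turn, a rotation vector about the tool's x, y, z in degrees, then the opening, from 0 (shut) to 1 (fully open). A call has 1 to 12 rows; each row shifts and turns the commanded pose from where the row before left it, along the tool's axes as they then stand; what a row does not reach is not made up. A row lasts 1/8 s, in which the tool goes at most 62.5 mm and 10.7 degrees, less where a joint would pass 70% of its speed; a pose out of reach is approached as far as the arm can. A call with a gripper value outside its range is refused whole. The fingers move at their own pace and stop on an object; "grip_force" is the grip in N (left out, the last holds). Time passes only in rows, so rows that do not move let the fingers close. It gives the time, the measured TCP pose, the force, the opening and the grip force at its end, in the units of the state.
- telemetry.observe(): the state, without advancing time (a new reading comes with each control period).
- get_image(name): name is "scene" or "side" or "wrist"; returns a dict with "frame" (420x560x3 uint8, red, green, blue), "z_map" (420x560 float32, m along the optical axis (not along the pixel's ray), 0 where there is no reading), "vertical_fov" (degrees; the focal length in pixels is half the picture's height over the tangent of half this angle, whatever the lens; pixels are square), "cx", "cy" (the principal point, pixels), "eye" and "attitude" of the camera in the world; the wrist camera has in their place "mount" (4x4, takes a point from camera to tool coordinates, whose origin is the TCP and whose axes are the flange's). Camera axes: x right, y up, looking along -z (the intrinsics and any distortion apply to the point x, -y, -z); pixel columns grow to the right and rows downward; lengths in m; the calibration is good to about 2 mm. A picture is of the moment at which its call begins: read the wrist's pose just before it.
- env.close_job(): hands the job in; it is judged then, once.
The state is a dict: "time_s": time; "q": joint angles; "qvel": joint speeds; "joint_efforts": joint torques, N m; "position": TCP position; "tool_rot": TCP orientation; "ft_force": force on the tool from outside, world axes, zero at the start; "wrist_torque": the same for the moment, N m; "grip_width": finger opening in m; "gripper_force": force on a finger pad.
Only numpy, scipy, OpenCV 4.12 (cv2) and the standard library are available. Lean on these libraries where they do the work, as an engineer would, in place of code of your own. Each camera call takes 0.05 s, during which the arm holds its last target. There are 200 camera calls.

## Working session

There is one attempt and no reset: what is moved stays moved. The work goes in short steps, Python scripts to look and compute and a tool call to move; the robot and the scene stay as the last step left them, time stands still between calls to the robot, and variables do not carry over. Pictures are saved under pics/ and viewed, at most 17 in all, crops included, and the job is handed in when it is done.

Besides the shell and the picture viewer there is one more tool, called after "Call:" as a command line: name --pt "numbers of a row" for each row, then --argument value for the rest. apply_moves: Moves the arm, as the interface text tells. Its arguments: {"type":"object","properties":{"series":{"type":"array"},"grip_force":{"type":"number"}},"required":["series"]}

```bash
mkdir -p pics
cat > h.py <<'E'
import numpy as np, cv2
from rig import telemetry, get_image, env
def K(im):
    f=im["frame"].shape[0]/2/np.tan(np.radians(im["vertical_fov"])/2); return f,im["cx"],im["cy"]
def cam(name):
    s=telemetry.observe(); im=get_image(name)
    if name=="wrist":
        T=np.eye(4);T[:3,:3]=s["tool_rot"];T[:3,3]=s["position"];M=T@np.array(im["mount"]);im["R"]=M[:3,:3];im["t"]=M[:3,3]
    else: im["R"]=np.array(im["attitude"]);im["t"]=np.array(im["eye"])
    return im
def ray(im,u,v):
    f,cx,cy=K(im); d=np.array([(u-cx)/f,-(v-cy)/f,-1.]); return im["t"],im["R"]@d
def onplane(im,u,v,z):
    o,d=ray(im,u,v); return o+d*(z-o[2])/d[2]
def cloud(im):
    f,cx,cy=K(im); h,w=im["z_map"].shape; u,v=np.meshgrid(np.arange(w),np.arange(h)); Z=im["z_map"]
    P=np.stack([(u-cx)/f*Z,-(v-cy)/f*Z,-Z],-1); return P@im["R"].T+im["t"]
def proj(im,p):
    f,cx,cy=K(im); c=im["R"].T@(np.array(p)-im["t"]); return np.array([cx+f*c[0]/-c[2],cy-f*c[1]/-c[2]])
def save(im,n): cv2.imwrite("pics/"+n,im["frame"][:,:,::-1])
E
python3 - <<'E'
from h import *
for n in ["scene","side","wrist"]:
    im=cam(n); save(im,n+"0.png"); print(n,im.keys(),im["vertical_fov"],im["cx"],im["cy"],im["t"].round(3),im["R"].round(3).tolist(),(im["z_map"]>0).mean())
print(env.pinch_z,[a for a in dir(env) if a[0]!='_']); s=telemetry.observe(); print({k:np.round(v,3).tolist() for k,v in s.items()})
E
```

```text
scene dict_keys(['frame', 'z_map', 'vertical_fov', 'cx', 'cy', 'eye', 'attitude', 'R', 't']) 50.536218900516005 281.7388050861842 213.5979244401575 [0.981 0.554 0.834] [[-0.798, -0.413, 0.438], [0.602, -0.541, 0.587], [-0.005, 0.732, 0.681]] 0.9961224489795918
side dict_keys(['frame', 'z_map', 'vertical_fov', 'cx', 'cy', 'eye', 'attitude', 'R', 't']) 53.97370131288765 270.38195265498456 208.85780144960285 [ 0.397 -0.817  0.662] [[0.977, 0.137, -0.165], [-0.213, 0.557, -0.803], [-0.018, 0.819, 0.573]] 0.9959396258503401
wrist dict_keys(['frame', 'z_map', 'vertical_fov', 'cx', 'cy', 'mount', 'R', 't']) 68.16376027199007 279.5974935546944 213.8191171401809 [0.057 0.554 0.373] [[0.251, -0.915, -0.315], [0.968, 0.237, 0.082], [-0.001, -0.325, 0.946]] 0.9961267006802721
0.0187 ['MotionError', 'close_job', 'pinch_z']
{'time_s': 0.15, 'q': [63.122, 21.834, 74.373, -0.002, 83.859, -12.335], 'qvel': [-0.005, -0.149, -0.192, -0.082, 0.053, -0.028], 'joint_efforts': [0.002, -44.862, -23.134, -0.0, 0.004, 0.0], 'position': [0.138, 0.532, 0.231], 'tool_rot': [[-0.968, 0.251, -0.0], [0.251, 0.968, -0.001], [0.0, -0.001, -1.0]], 'ft_force': [-0.643, -0.035, -1.097], 'wrist_torque': [0.011, 0.033, 0.028], 'gripper_force': 0.0, 'grip_width': 0.086}
```

View pics/scene0.png

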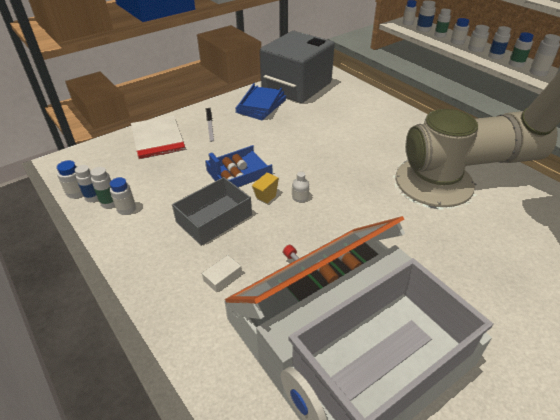

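View pics/side0.png

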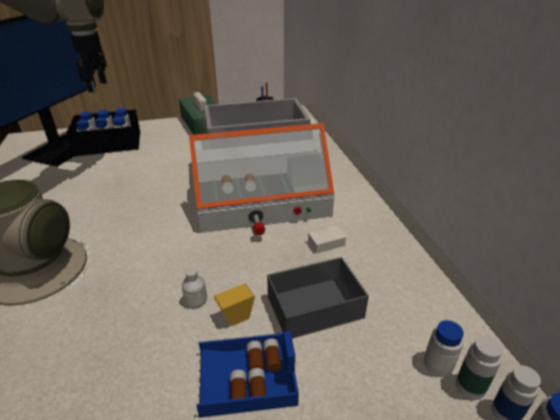

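The scene view shows the labeller lower right, with the guard shut (orange rim), the hopper at the near end, the knob at (290,253), the tote at (212,210), the wedge at (265,187) and the tray at (238,165). The side view shows two stuck vials at (228,184) and (250,183), the knob at (258,228), the wedge at (235,303), the tote at (315,297), and the tray at (248,372) with four vials and its handle on the right.

Run:
```python
from h import *
def masks(im):
    hsv=cv2.cvtColor(im["frame"],cv2.COLOR_RGB2HSV); H,S,V=[hsv[...,i].astype(int) for i in range(3)]
    return dict(orange=(H>=4)&(H<=12)&(S>170)&(V>130), red=((H<4)|(H>174))&(S>150)&(V>90), yellow=(H>15)&(H<28)&(S>140)&(V>110), blue=(H>105)&(H<125)&(S>140), amber=(H>3)&(H<14)&(S>120)&(V>50)&(V<170))
W={}
for n in ["scene","side"]:
    im=cam(n); C=cloud(im); m=masks(im)
    for k in m:
        nc,l,st,ce=cv2.connectedComponentsWithStats(m[k].astype(np.uint8))
        for i in range(1,nc):
            if st[i,4]<25: continue
            P=C[l==i]; P=P[np.abs(P[:,1])<1]
            W.setdefault(k,[]).append(P)
            r=cv2.minAreaRect((P[:,:2]*1000).astype(np.float32))
            print(n,k,ce[i].round(0),st[i,4],"med",np.median(P,0).round(3),"lo",np.percentile(P,2,0).round(3),"hi",np.percentile(P,98,0).round(3),"rect",np.round(r[0]),np.round(r[1]),round(r[2],1))
    # rim of the hopper
    Q=C[(np.abs(C[...,2]-0.195)<0.004)]; Q=Q[(Q[:,1]>-0.1)&(np.hypot(Q[:,0],Q[:,1])>0.3)]; 
    if len(Q)>20: r=cv2.minAreaRect((Q[:,:2]*1000).astype(np.float32)); print("hopper rim",n,len(Q),r)
    # tote rim z .065
    Q=C[(np.abs(C[...,2]-0.065)<0.004)]; np.save(n+"_z65.npy",Q);
```

```text
scene orange [318. 264.] 867 med [0.611 0.17  0.214] lo [0.407 0.067 0.084] hi [0.748 0.179 0.218] rect [752. 233.] [732. 294.] 32.7
scene red [159. 150.] 285 med [ 0.589 -0.631  0.015] lo [ 0.512 -0.661  0.007] hi [ 0.647 -0.603  0.019] rect [ 578. -632.] [ 37. 147.] 74.9
scene red [289. 250.] 82 med [ 0.539 -0.011  0.046] lo [ 0.525 -0.022  0.032] hi [ 0.548 -0.004  0.053] rect [750. 270.] [733.  26.] 52.7
scene yellow [264. 182.] 262 med [ 0.443 -0.244  0.061] lo [ 0.409 -0.268  0.054] hi [ 0.475 -0.221  0.064] rect [ 441. -245.] [69. 41.] 13.7
scene blue [155.   7.] 1137 med [0.981 0.554 0.834] lo [0.981 0.554 0.834] hi [0.981 0.554 0.834] rect [981. 554.] [0. 0.] 0.0
scene blue [411.   3.] 40 med [-0.608 -0.669  0.218] lo [-0.627 -0.683  0.207] hi [-0.597 -0.659  0.223] rect [-611. -671.] [26. 32.] 79.2
scene blue [428.  21.] 46 med [-0.603 -0.569  0.177] lo [-0.627 -0.579  0.157] hi [-0.59  -0.561  0.191] rect [-606. -569.] [16. 42.] 75.3
scene blue [463.  22.] 67 med [-0.606 -0.415  0.215] lo [-0.629 -0.435  0.202] hi [-0.593 -0.402  0.22 ] rect [-614. -418.] [36. 43.] 79.7
sc
[... 4081 characters left out ...]
[1470.  512.] 83.5
side amber [273. 358.] 275 med [ 0.485 -0.381  0.03 ] lo [ 0.474 -0.393  0.016] hi [ 0.496 -0.358  0.034] rect [ 449. -588.] [469.  24.] 80.1
side amber [255. 358.] 237 med [ 0.455 -0.375  0.03 ] lo [ 0.444 -0.391  0.024] hi [ 0.467 -0.357  0.034] rect [ 433. -587.] [465.  23.] 84.0
side amber [257. 386.] 238 med [ 0.448 -0.428  0.031] lo [ 0.438 -0.443  0.025] hi [ 0.459 -0.412  0.034] rect [ 449. -428.] [34. 22.] 85.6
side amber [238. 388.] 250 med [ 0.417 -0.424  0.031] lo [ 0.406 -0.44   0.025] hi [ 0.428 -0.407  0.033] rect [ 403. -611.] [411.  23.] 85.7
hopper rim side 2423 ((899.36279296875, 1221.6025390625), (2357.57373046875, 1478.736572265625), 70.19026184082031)
```

View pics/wrist0.png

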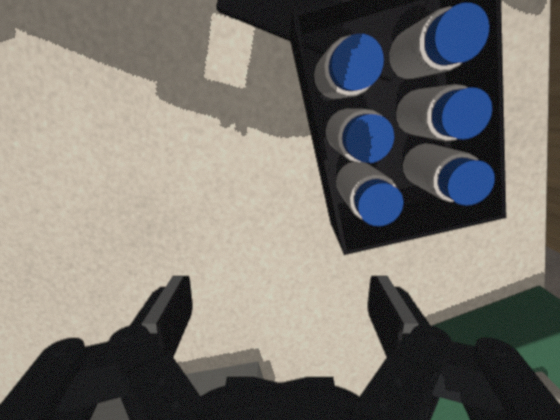

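Run:
```python
from h import *
for n in ["scene","side"]:
    im=cam(n); C=cloud(im)
    ok=(C[...,0]>.3)&(C[...,0]<.85)&(C[...,1]>-.6)&(C[...,1]<.5)
    Q=C[ok&(abs(C[...,2]-.195)<.003)&(C[...,1]>.19)]
    from scipy.spatial import cKDTree
    def big(Q):
        t=cKDTree(Q[:,:2]); c=np.array([len(x) for x in t.query_ball_point(Q[:,:2],.012)]); return Q[c>12]
    Q=big(Q); r=cv2.minAreaRect((Q[:,:2]*1000).astype(np.float32)); print(n,"hopper",len(Q),r)
    hsv=cv2.cvtColor(im["frame"],cv2.COLOR_RGB2HSV).astype(int)
    o=(hsv[...,0]>=4)&(hsv[...,0]<=12)&(hsv[...,1]>170)&(hsv[...,2]>130)
    P=C[ok&o&(C[...,2]>.205)&(C[...,2]<.222)&(C[...,1]>.1)]; vx=cv2.fitLine(P[:,:2].astype(np.float32),cv2.DIST_HUBER,0,.001,.001).ravel(); print("lip",np.degrees(np.arctan2(vx[1],vx[0])),vx,P[:,0].min(),P[:,0].max(),np.percentile(P[:,1:],[5,50,95],axis=0))
    P=C[ok&o&(C[...,2]>.072)&(C[...,2]<.1)&(C[...,1]<.1)]
    if len(P)>20: print("hinge",cv2.fitLine(P[:,:2].astype(np.float32),cv2.DIST_HUBER,0,.001,.001).ravel(),P[:,0].min(),P[:,0].max())
    # front face
    P=C[ok&(C[...,2]>.015)&(C[...,2]<.055)&(C[...,1]>.02)&(C[...,1]<.1)&(C[...,0]<.74)]
    if len(P)>50: P=big(P); f=cv2.fitLine(P[:,:2].astype(np.float32),cv2.DIST_HUBER,0,.001,.001).ravel(); print("front",len(P),f,P[:,0].min(),P[:,0].max())
    # tote
    Q=C[ok&(abs(C[...,2]-.065)<.003)&(C[...,1]<-.08)&(C[...,1]>-.33)&(C[...,0]>.48)&(C[...,0]<.75)]; Q=big(Q); print("tote",len(Q),cv2.minAreaRect((Q[:,:2]*1000).astype(np.float32)))
    Q=C[ok&(abs(C[...,2]-.06)<.004)&(hsv[...,0]>15)&(hsv[...,0]<28)&(hsv[...,1]>120)&(C[...,1]<-.2)]; print("wedge",len(Q),cv2.minAreaRect((big(Q)[:,:2]*1000).astype(np.float32)))
    Q=C[ok&(hsv[...,0]>105)&(hsv[...,0]<125)&(hsv[...,1]>130)&(C[...,1]>-.5)&(C[...,1]<-.28)]
    q=Q[abs(Q[:,2]-.036)<.004]; print("tray rim",len(q),cv2.minAreaRect((big(q)[:,:2]*1000).astype(np.float32)))
    q=Q[Q[:,2]>.06]; print("handle",len(q),q.mean(0),cv2.minAreaRect((big(q)[:,:2]*1000).astype(np.float32)),q[:,2].max())
```

```text
scene hopper 3262 ((594.390380859375, 336.99749755859375), (179.32101440429688, 294.99566650390625), 88.1427993774414)
lip -1.9514043 [ 0.99942005 -0.03405185  0.59163684  0.1708618 ] 0.3954044705731167 0.7492907181765265 [[0.16442345 0.2112795 ]
 [0.17078339 0.21441922]
 [0.17752078 0.21746327]]
hinge [ 0.99933755 -0.03639305  0.61424154  0.04940106] 0.40445009475643234 0.738788421365336
tote 273 ((602.8218383789062, -259.953857421875), (171.81924438476562, 123.79735565185547), 5.217956066131592)
wedge 239 ((439.9615478515625, -246.72764587402344), (70.87052154541016, 42.35564422607422), 16.459579467773438)
tray rim 97 ((439.6571350097656, -331.95458984375), (8.301793098449707, 31.058229446411133), 81.6589126586914)
handle 235 [ 0.69539102 -0.42024575  0.09117094] ((650.6604614257812, -417.08123779296875), (47.26430130004883, 296.826904296875), 79.3717269897461) 0.10115267441858655
side hopper 490 ((594.5452880859375, 336.13177490234375), (183.19268798828125, 289.645263671875), 87.88072967529297)
lip -2.0172467 [ 0.9993803  -0.03520033  0.5689057   0.16560529] 0.39421517632374103 0.7458804365689086 [[0.15800112 0.20802268]
 [0.16560313 0.21241275]
 [0.17285384 0.216447  ]]
hinge [ 0.9991544  -0.04111516  0.60135484  0.04581507] 0.3884768899350506 0.740617758276342
front 1644 [ 0.99943537 -0.03359947  0.60115117  0.0380571 ] 0.38768487288563963 0.7396205844613789
tote 618 ((601.0048828125, -260.0225524902344), (171.1544952392578, 123.31990814208984), 5.486876010894775)
wedge 571 ((436.59600830078125, -248.09326171875), (69.06446075439453, 40.286216735839844), 16.498435974121094)
tray rim 564 ((434.619140625, -391.8352966308594), (122.26728820800781, 159.03570556640625), 84.68231964111328)
handle 789 [ 0.67410513 -0.42972861  0.09027832] ((647.815185546875, -418.1631164550781), (50.138710021972656, 295.6114196777344), 81.85975646972656) 0.10140574277512959
```

```bash
cat >> h.py <<'E'
from scipy.spatial.transform import Rotation as Ro
MY=np.radians(-2.0); MX=np.array([-np.sin(MY),np.cos(MY),0]); MYv=np.array([-np.cos(MY),-np.sin(MY),0]); MO=np.array([.5902,.2167,0])
def mw(x,y,z): return MO+MX*x/1e3+MYv*y/1e3+np.array([0,0,z/1e3])
def Rt(yaw): # tool down, tool y at world angle yaw (deg)
    a=np.radians(yaw); y=np.array([np.cos(a),np.sin(a),0]); z=np.array([0,0,-1.]); return np.stack([np.cross(y,z),y,z],1)
def plan(p,yaw):
    s=telemetry.observe(); R=np.array(s["tool_rot"]); Rg=Rt(yaw); rv=Ro.from_matrix(R.T@Rg).as_rotvec(degrees=True)
    print("now",np.round(s["position"],4),"turn",rv.round(1),"| then shift mm (new axes)",((Rg.T@(np.array(p)-s["position"]))*1e3).round(1),"t",s["time_s"],"F",np.round(s["ft_force"],1),"w",round(s["grip_width"],4),"q",np.round(s["q"],0))
E
python3 -c "
from h import *
print(mw(-235,50,34)); plan(mw(-235,50,110),-2)"
```

```text
[ 0.53202908 -0.01641187  0.034     ]
now [0.1381 0.5323 0.2312] turn [-0.   0.  77.5] | then shift mm (new axes) [-534.6  412.9  121.2] t 0.35 F [-1.2  0.5  0.3] w 0.0852 q [ 63.  22.  74.   0.  84. -12.]
```

Call:
apply_moves --pt "0 0 -13 0 0 9.7 1" --pt "0 0 -13 0 0 9.7 1" --pt "0 0 -13 0 0 9.7 1" --pt "0 0 -13 0 0 9.7 1" --pt "0 0 -13 0 0 9.7 1" --pt "0 0 -13 0 0 9.7 1" --pt "0 0 -13 0 0 9.7 1" --pt "0 0 -13 0 0 9.6 1"

```text
time_s: 1.35
position: [0.1381, 0.5323, 0.3357]
tool_rot: [[0.041, 0.999, -0.0], [0.999, -0.041, -0.0], [-0.0, -0.0, -1.0]]
ft_force: [1.4, 1.2, 0.2]
grip_width: 0.0854
gripper_force: 0.0
```

Call:
apply_moves --pt "-44 34 0 0 0 0 1" --pt "-45 34 0 0 0 0 1" --pt "-45 35 0 0 0 0 1" --pt "-45 34 0 0 0 0 1" --pt "-44 34 0 0 0 0 1" --pt "-45 35 0 0 0 0 1" --pt "-45 34 0 0 0 0 1" --pt "-45 35 0 0 0 0 1" --pt "-44 34 0 0 0 0 1" --pt "-45 35 0 0 0 0 1" --pt "-44 34 10 0 0 0 1" --pt "-44 35 10 0 0 0 1"

```text
time_s: 2.85
position: [0.5326, -0.0187, 0.3152]
tool_rot: [[0.036, 0.999, 0.001], [0.999, -0.036, -0.0], [0.0, 0.001, -1.0]]
ft_force: [0.5, 0.4, 0.6]
grip_width: 0.0853
gripper_force: 0.0
```

Call:
apply_moves --pt "0 0 50 0 0 0 0.8" --pt "0 0 50 0 0 0 0.8" --pt "0 0 50 0 0 0 0.8" --pt "0 0 0 0 0 0 0.8"

```text
time_s: 3.35
position: [0.5303, -0.0167, 0.1629]
tool_rot: [[0.036, 0.999, -0.007], [0.999, -0.036, 0.002], [0.002, -0.007, -1.0]]
ft_force: [0.4, -0.3, 0.8]
grip_width: 0.0679
gripper_force: 0.0
```

Run:
```python
from h import *
plan(mw(-235,50,14),-2)
im=cam("wrist"); save(im,"w1.png"); C=cloud(im)
hsv=cv2.cvtColor(im["frame"],cv2.COLOR_RGB2HSV).astype(int)
m=((hsv[...,0]<4)|(hsv[...,0]>174))&(hsv[...,1]>150)&(hsv[...,2]>60)
nc,l,st,ce=cv2.connectedComponentsWithStats(m.astype(np.uint8))
for i in range(1,nc):
    if st[i,4]>100: print(ce[i],st[i],np.median(C[l==i],0),onplane(im,*ce[i],.04),"home",proj(im,mw(-235,50,34)))
```

```text
now [ 0.5303 -0.0167  0.1629] turn [-0.4 -0.1 -0. ] | then shift mm (new axes) [  0.3   1.8 148.9] t 3.35 F [ 0.4 -0.3  0.8] w 0.0679 q [-15.  24.  84.  -0.  73. -13.]
[415.05 149.  ] [402 146  25   7 140] [0.64195807 0.03133919 0.04730867] [0.64475518 0.03036878 0.04      ] home [282.66894397 204.39091832]
[282.85264664 204.4806867 ] [268 191  30  27 699] [ 0.53228758 -0.0129009   0.04621011] [ 0.53223296 -0.01465189  0.04      ] home [282.66894397 204.39091832]
```

View pics/w1.png

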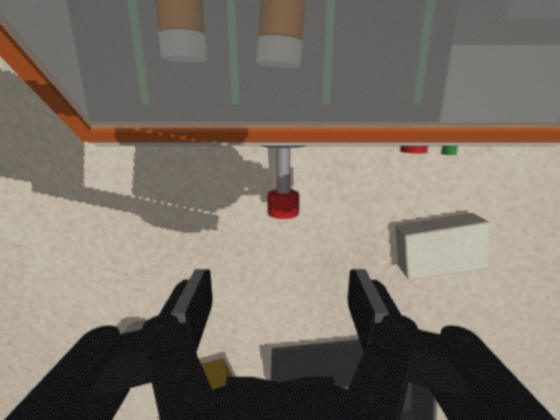

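The wrist view shows the knob head at (283,204), where I predicted it. Two vials lie on the belt at (180,30) and (280,35), and the right-hand bay is empty. Next I pinch the knob.

Call:
apply_moves --pt "0 2 50 0 0 0 0.7" --pt "0 0 50 0 0 0 0.7" --pt "0 0 35 0 0 0 0.7" --pt "0 0 13 0 0 0 0.7" --pt "0 0 0 0 0 0 0.7" --pt "0 0 0 0 0 0 0" --pt "0 0 0 0 0 0 0" --pt "0 0 0 0 0 0 0" --pt "0 0 0 0 0 0 0" --pt "0 0 0 0 0 0 0" --grip_force 80

```text
time_s: 4.65
position: [0.532, -0.0171, 0.0191]
tool_rot: [[0.035, 0.999, -0.003], [0.999, -0.035, -0.0], [-0.0, -0.003, -1.0]]
ft_force: [-11.8, -0.8, 16.7]
grip_width: 0.0274
gripper_force: 77.6
```

Call:
apply_moves --pt "-5 0 0 0 0 0 0" --pt "-6 0 0 0 0 0 0" --pt "-6 0 0 0 0 0 0" --pt "-6 0 0 0 0 0 0" --pt "-6 0 0 0 0 0 0" --pt "-4 0 0 0 0 0 0" --pt "0 0 0 0 0 0 0" --pt "0 0 0 0 0 0 0"

```text
time_s: 5.65
position: [0.5309, -0.0473, 0.0191]
tool_rot: [[0.036, 0.999, -0.003], [0.999, -0.036, 0.004], [0.004, -0.003, -1.0]]
ft_force: [-8.8, 15.8, 17.6]
grip_width: 0.0277
gripper_force: 77.8
```

Call:
apply_moves --pt "0 0 0 0 0 0 0.7" --pt "0 0 0 0 0 0 0.8" --pt "0 0 0 0 0 0 0.8" --pt "0 0 -50 0 0 0 0.8" --pt "0 0 -60 0 0 0 0.8" --pt "0 0 -60 0 0 0 0.8"

```text
time_s: 6.4
position: [0.5324, -0.0502, 0.1893]
tool_rot: [[0.036, 0.999, -0.0], [0.999, -0.036, -0.0], [-0.0, -0.0, -1.0]]
ft_force: [0.4, -0.7, -0.3]
grip_width: 0.0684
gripper_force: 0.0
```

Run:
```python
from h import *
plan([.438,-.2475,.189],-73.5)
im=cam("side"); C=cloud(im)
hsv=cv2.cvtColor(im["frame"],cv2.COLOR_RGB2HSV).astype(int)
m=((hsv[...,0]<4)|(hsv[...,0]>174))&(hsv[...,1]>150)&(hsv[...,2]>90)
nc,l,st,ce=cv2.connectedComponentsWithStats(m.astype(np.uint8))
for i in range(1,nc):
    if st[i,4]>25: print(ce[i],np.median(C[l==i],0),"out",proj(im,mw(-265,50,34)),"home",proj(im,mw(-235,50,34)))
```

```text
now [ 0.5324 -0.0502  0.1893] turn [-0.   0.  71.4] | then shift mm (new axes) [-146.5  162.3    0.3] t 6.4 F [ 0.4 -0.7 -0.3] w 0.0684 q [-18.  22.  81.  -0.  77. -16.]
[260.83050847 234.96610169] [ 0.52921845 -0.0542609   0.04503966] out [261.16529247 236.34792519] home [259.21963044 228.91792053]
```

The knob is right out, at (261,235) against a predicted (261,236). Next is the wedge.

Call:
apply_moves --pt "0 0 0 0 0 10.2 0.9" --pt "0 0 0 0 0 10.2 0.9" --pt "0 0 0 0 0 10.2 0.9" --pt "0 0 0 0 0 10.2 0.9" --pt "0 0 0 0 0 10.2 0.9" --pt "0 0 0 0 0 10.2 0.9" --pt "0 0 0 0 0 10.2 0.9" --pt "-37 40 0 0 0 0 0.9" --pt "-37 41 0 0 0 0 0.9" --pt "-36 40 0 0 0 0 0.9" --pt "-37 41 0 0 0 0 0.9" --pt "0 0 0 0 0 0 0.9"

```text
time_s: 7.95
position: [0.4365, -0.2503, 0.187]
tool_rot: [[0.96, 0.28, -0.0], [0.28, -0.96, -0.001], [-0.0, 0.0, -1.0]]
ft_force: [-0.2, 0.3, -0.3]
grip_width: 0.0767
gripper_force: 0.0
```

Run:
```python
from h import *
plan([.438,-.2475,.026],-73.5)
im=cam("wrist"); save(im,"w2.png"); C=cloud(im)
hsv=cv2.cvtColor(im["frame"],cv2.COLOR_RGB2HSV).astype(int)
m=(hsv[...,0]>15)&(hsv[...,0]<30)&(hsv[...,1]>120)&(hsv[...,2]>60)
nc,l,st,ce=cv2.connectedComponentsWithStats(m.astype(np.uint8)); i=1+st[1:,4].argmax(); print(ce[i],st[i])
P=C[(l==i)]; P=P[abs(P[:,2]-.06)<.005]; print(len(P),cv2.minAreaRect((P[:,:2]*1000).astype(np.float32)),np.median(P,0))
mm=((l==i)&(abs(C[...,2]-.06)<.006)).astype(np.uint8); mm=cv2.morphologyEx(mm,cv2.MORPH_OPEN,np.ones((5,5)))
c=max(cv2.findContours(mm,0,2)[0],key=cv2.contourArea); b=cv2.boxPoints(cv2.minAreaRect(c)); W=np.array([onplane(im,*p,.06) for p in b]); print(W.round(4),W.mean(0))
```

```text
now [ 0.4365 -0.2503  0.187 ] turn [ 0.   0.  -0.2] | then shift mm (new axes) [  2.2  -2.3 161. ] t 7.95 F [-0.2  0.3 -0.3] w 0.0767 q [-43.  19.  86.  -0.  75.  30.]
[275.61025324 198.24366893] [ 253  162   45   75 3238]
3193 ((438.23919677734375, -245.7181396484375), (70.84830474853516, 39.11104202270508), 17.13022232055664) [ 0.4411264  -0.24526518  0.05913465]
[[ 0.4674 -0.2179  0.06  ]
 [ 0.4778 -0.2537  0.06  ]
 [ 0.4124 -0.2741  0.06  ]
 [ 0.4011 -0.2353  0.06  ]] [ 0.4396798  -0.24524603  0.06      ]
```

Call:
apply_moves --pt "4 -4 60 0 0 0.5 0.9" --pt "0 0 60 0 0 0 0.9" --pt "0 0 40 0 0 0 0.9" --pt "0 0 0 0 0 0 0.9" --pt "0 0 0 0 0 0 0" --pt "0 0 0 0 0 0 0" --pt "0 0 0 0 0 0 0" --pt "0 0 0 0 0 0 0" --pt "0 0 -5 0 0 0 0" --pt "0 0 -60 0 0 0 0" --pt "0 0 -60 0 0 0 0" --pt "0 0 -60 0 0 0 0" --grip_force 100

```text
time_s: 9.5
position: [0.4401, -0.2419, 0.2151]
tool_rot: [[0.961, 0.277, 0.001], [0.277, -0.961, -0.001], [0.0, 0.001, -1.0]]
ft_force: [-0.2, -1.4, -2.6]
grip_width: 0.0386
gripper_force: 101.1
```

Run:
```python
from h import *
# wedge held: centre = tcp + (0,0,.0037); foot = tcp-26
plan(mw(-3,-105,295),-2)
```

```text
now [ 0.4401 -0.2419  0.2151] turn [  0.    0.  -71.9] | then shift mm (new axes) [460.6 239.  -79.9] t 9.5 F [-0.2 -1.4 -2.6] w 0.0386 q [-42.  18.  83.  -0.  79.  32.]
```

Call:
apply_moves --pt "0 0 -12 0 0 -10.3 0" --pt "0 0 -12 0 0 -10.3 0" --pt "0 0 -12 0 0 -10.3 0" --pt "0 0 -12 0 0 -10.3 0" --pt "0 0 -12 0 0 -10.3 0" --pt "0 0 -12 0 0 -10.3 0" --pt "0 0 -10 0 0 -10.1 0"

```text
time_s: 10.38
position: [0.4402, -0.242, 0.2954]
tool_rot: [[0.03, 1.0, 0.0], [1.0, -0.03, -0.0], [-0.0, 0.0, -1.0]]
ft_force: [0.0, 0.0, -2.8]
grip_width: 0.0388
gripper_force: 101.3
```

Call:
apply_moves --pt "46 24 0 0 0 0 0" --pt "46 24 0 0 0 0 0" --pt "46 24 0 0 0 0 0" --pt "46 24 0 0 0 0 0" --pt "46 24 0 0 0 0 0" --pt "46 24 0 0 0 0 0" --pt "46 24 0 0 0 0 0" --pt "46 24 0 0 0 0 0" --pt "46 24 0 0 0 0 0" --pt "46 23 0 0 0 0 0" --pt "0 0 0 0 0 0 0"

```text
time_s: 11.75
position: [0.696, 0.2121, 0.2927]
tool_rot: [[0.032, 0.999, -0.002], [0.999, -0.032, 0.0], [0.0, -0.002, -1.0]]
ft_force: [0.2, -0.7, -1.8]
grip_width: 0.0389
gripper_force: 101.6
```

Run:
```python
from h import *
plan(mw(-3,-105,212),-2)
im=cam("side"); C=cloud(im); save(im,"s2.png")
hsv=cv2.cvtColor(im["frame"],cv2.COLOR_RGB2HSV).astype(int)
m=(hsv[...,0]>15)&(hsv[...,0]<30)&(hsv[...,1]>120)&(hsv[...,2]>60)&(C[...,1]>0)&(C[...,2]>.2)&(C[...,2]<.4)&(C[...,0]>.5)
P=C[m]-telemetry.observe()["position"]; print(m.sum(),[(P@a*1e3).round(0)[[0]] for a in (MX,MYv)],np.percentile(np.c_[P@MX,P@MYv,P[:,2]],[2,50,98],axis=0).round(4))
```

```text
now [0.696  0.2121 0.2927] turn [-0.1 -0.   0.2] | then shift mm (new axes) [-2.1 -0.9 80.7] t 11.75 F [ 0.2 -0.7 -1.8] w 0.0389 q [  8.  41.  30.   0. 109.   9.]
429 [array([911.]), array([200.])] [[-0.0383 -0.0175 -0.0253]
 [-0.0286  0.0027  0.0113]
 [ 0.0185  0.0208  0.0323]]
```

View pics/s2.png

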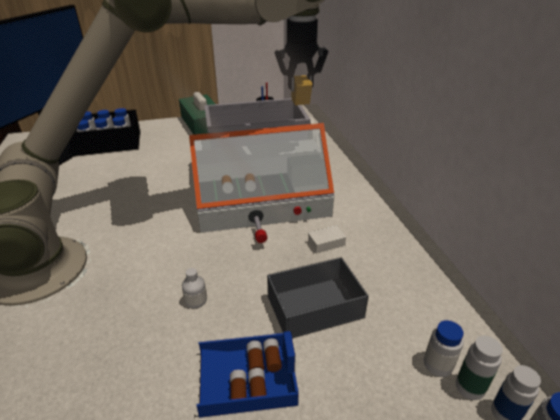

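The side view shows the wedge upright in the gripper at (302,90), over the gap line behind the lip. The knob is out. Next I let the wedge down behind the lip and draw the guard.

Call:
apply_moves --pt "-2 -1 30 0 0 0 0" --pt "0 0 30 0 0 0 0" --pt "0 0 20 0 0 0 0" --pt "0 0 0 0 0 0 0"

```text
time_s: 12.3
position: [0.6939, 0.2056, 0.2137]
tool_rot: [[0.037, 0.999, -0.003], [0.999, -0.037, -0.001], [-0.001, -0.003, -1.0]]
ft_force: [0.2, 0.4, -1.1]
grip_width: 0.0391
gripper_force: 101.6
```

Call:
apply_moves --pt "-12 0 0 0 0 0 0" --pt "-12 0 -4 0 0 0 0" --pt "-12 0 -4 0 0 0 0" --pt "-12 0 -4 0 0 0 0" --pt "-12 0 -4 0 0 0 0" --pt "-12 0 -4 0 0 0 0" --pt "-12 0 -4 0 0 0 0" --pt "-12 0 -4 0 0 0 0"

```text
time_s: 13.3
position: [0.6922, 0.1118, 0.2473]
tool_rot: [[0.034, 0.999, 0.01], [0.999, -0.034, 0.002], [0.003, 0.009, -1.0]]
ft_force: [3.0, 6.9, 2.4]
grip_width: 0.0388
gripper_force: 102.5
```

Call:
apply_moves --pt "-12 0 -4 0 0 0 0" --pt "-12 0 0 0 0 0 0" --pt "-12 0 0 0 0 0 0" --pt "-12 0 0 0 0 0 0" --pt "0 0 0 0 0 0 0" --pt "0 0 0 0 0 0 0"

```text
time_s: 14.05
position: [0.6895, 0.0629, 0.2475]
tool_rot: [[0.036, 0.999, 0.001], [0.999, -0.036, -0.0], [-0.0, 0.001, -1.0]]
ft_force: [0.1, 1.3, -0.3]
grip_width: 0.0393
gripper_force: 101.8
```

Run:
```python
from h import *
plan(mw(-149,-105,91),-2)
im=cam("side"); save(im,"s3.png")
```

```text
now [0.6895 0.0629 0.2475] turn [ 0.1  0.  -0.1] | then shift mm (new axes) [  1.2   0.4 156.5] t 14.05 F [ 0.1  1.3 -0.3] w 0.0393 q [-5. 37. 46. -0. 97. -2.]
```

View pics/s3.png

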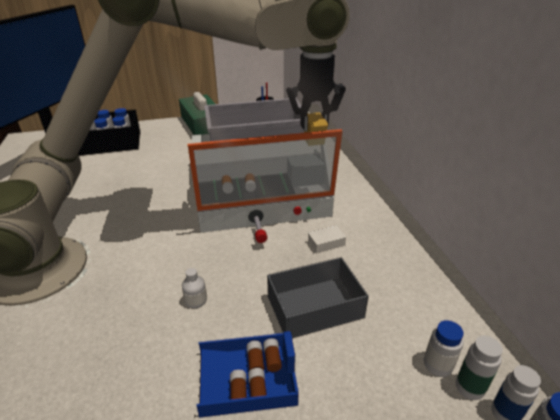

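Call:
apply_moves --pt "0 0 20 0 0 0 0" --pt "0 0 20 0 0 0 0" --pt "0 0 20 0 0 0 0" --pt "0 0 20 0 0 0 0" --pt "0 0 20 0 0 0 0" --pt "0 0 20 0 0 0 0"

```text
time_s: 14.85
position: [0.6901, 0.0646, 0.1273]
tool_rot: [[0.034, 0.999, 0.003], [0.999, -0.034, 0.002], [0.002, 0.003, -1.0]]
ft_force: [1.3, 8.3, 7.7]
grip_width: 0.0387
gripper_force: 102.3
```

Call:
apply_moves --pt "0 0 12 0 0 0 0" --pt "0 0 10 0 0 0 0" --pt "0 0 6 0 0 0 0" --pt "0 0 4 0 0 0 0" --pt "0 0 0 0 0 0 0" --pt "0 0 0 0 0 0 0"

```text
time_s: 15.6
position: [0.6911, 0.0686, 0.0987]
tool_rot: [[0.033, 0.999, 0.008], [0.999, -0.033, 0.008], [0.008, 0.008, -1.0]]
ft_force: [-0.1, 21.4, 18.5]
grip_width: 0.039
gripper_force: 104.3
```

Call:
apply_moves --pt "1 0 3 0 0 0 0" --pt "1 0 3 0 0 0 0" --pt "0 0 2 0 0 0 0" --pt "0 0 0 0 0 0 0"

```text
time_s: 16.1
position: [0.6915, 0.07, 0.0943]
tool_rot: [[0.033, 0.999, 0.011], [0.999, -0.033, 0.006], [0.006, 0.011, -1.0]]
ft_force: [-7.8, 20.8, 38.9]
grip_width: 0.0389
gripper_force: 106.9
```

Seated to about 3 mm above the ledge, so I release the wedge and go up.

Call:
apply_moves --pt "0 0 0 0 0 0 0.6" --pt "0 0 0 0 0 0 0.65" --pt "0 0 0 0 0 0 0.65" --pt "0 0 0 0 0 0 0.65"

```text
time_s: 16.6
position: [0.6896, 0.0647, 0.0858]
tool_rot: [[0.036, 0.999, -0.001], [0.999, -0.036, -0.0], [-0.0, -0.001, -1.0]]
ft_force: [0.2, 0.3, -0.2]
grip_width: 0.0555
gripper_force: 0.0
```

Call:
apply_moves --pt "0 0 -20 0 0 0 0.65" --pt "0 0 -40 0 0 0 0.65" --pt "0 0 -50 0 0 0 0.65" --pt "0 0 -60 0 0 0 0.65" --pt "0 0 -40 0 0 0 0.65" --pt "0 0 0 0 0 0 0.65"

```text
time_s: 17.35
position: [0.6903, 0.0649, 0.2999]
tool_rot: [[0.036, 0.999, 0.007], [0.999, -0.036, -0.001], [-0.0, 0.007, -1.0]]
ft_force: [-0.3, 0.2, -0.5]
grip_width: 0.0554
gripper_force: 0.0
```

Run:
```python
from h import *
plan(mw(-98,52,280),-2)
im=cam("side"); save(im,"s4.png"); C=cloud(im)
hsv=cv2.cvtColor(im["frame"],cv2.COLOR_RGB2HSV).astype(int)
m=(hsv[...,0]>15)&(hsv[...,0]<30)&(hsv[...,1]>100)&(C[...,1]>0)&(C[...,1]<.15)&(C[...,0]>.6)&(C[...,2]<.3)
P=C[m]-MO; print(m.sum(),np.percentile(np.c_[P@MX,P@MYv,P[:,2]],[2,50,98],axis=0).round(4))
o=(hsv[...,0]>=4)&(hsv[...,0]<=12)&(hsv[...,1]>170)&(hsv[...,2]>130)&(C[...,1]>-.1)&(C[...,1]<.2)&(C[...,2]>.15)&(C[...,2]<.3)
P=C[o]-MO; print(np.c_[P@MX,P[:,2]][P[:,2]>np.percentile(P[:,2],95)].mean(0))
```

```text
now [0.6903 0.0649 0.2999] turn [ 0.4  0.  -0.1] | then shift mm (new axes) [  50.2 -157.4   19.9] t 17.35 F [-0.3  0.2 -0.5] w 0.0554 q [ -4.  36.  39.  -0. 105.  -2.]
146 [[-0.1996 -0.1166  0.1278]
 [-0.1928 -0.0965  0.145 ]
 [-0.1871 -0.0785  0.1701]]
[-0.22369319  0.2552657 ]
```

View pics/s4.png

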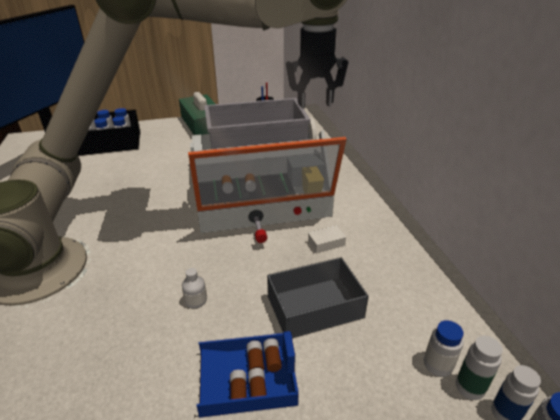

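The guard is propped with its lip at machine (-223, 255), about 1.02 rad, and the wedge shows at (313,180) between guard and housing. Now the vials.

Call:
apply_moves --pt "17 -52 0 0 0 0 0.55" --pt "17 -53 0 0 0 0 0.55" --pt "16 -52 0 0 0 0 0.55" --pt "0 0 50 0 0 0 0.55" --pt "0 0 30 0 0 0 0.55" --pt "0 0 0 0 0 0 0.55"

```text
time_s: 18.15
position: [0.5331, 0.1205, 0.2135]
tool_rot: [[0.036, 0.999, -0.007], [0.999, -0.036, -0.0], [-0.0, -0.007, -1.0]]
ft_force: [-0.9, -0.2, 0.7]
grip_width: 0.0471
gripper_force: 0.0
```

Run:
```python
from h import *
plan(mw(-98,52,79),-2)
im=cam("wrist"); save(im,"w3.png"); C=cloud(im)
hsv=cv2.cvtColor(im["frame"],cv2.COLOR_RGB2HSV).astype(int)
P=C-MO; X=P@MX*1e3;Y=P@MYv*1e3;Z=C[...,2]*1e3
m=(Z>87)&(Z<112)&(X>-160)&(X<-40)&(Y>-58)&(Y<190)
nc,l,st,ce=cv2.connectedComponentsWithStats(m.astype(np.uint8))
for i in range(1,nc):
    if st[i,4]>150: k=l==i; print(ce[i].round(),st[i,4],"x",np.percentile(X[k],[2,50,98]).round(),"y",np.percentile(Y[k],[2,50,98]).round(),"z",np.percentile(Z[k],[50,98]).round())
```

```text
now [0.5331 0.1205 0.2135] turn [-0.4  0.  -0. ] | then shift mm (new axes) [1.000e-01 1.700e+00 1.345e+02] t 18.15 F [-0.9 -0.2  0.7] w 0.0471 q [ 0. 22. 76. -0. 82.  2.]
[126. 208.] 1318 x [-144.  -99.  -55.] y [188. 188. 190.] z [ 99. 111.]
[215. 205.] 1827 x [-121.  -94.  -70.] y [100. 110. 124.] z [101. 104.]
[283. 208.] 1792 x [-124.  -97.  -73.] y [39. 52. 65.] z [101. 104.]
```

View pics/w3.png

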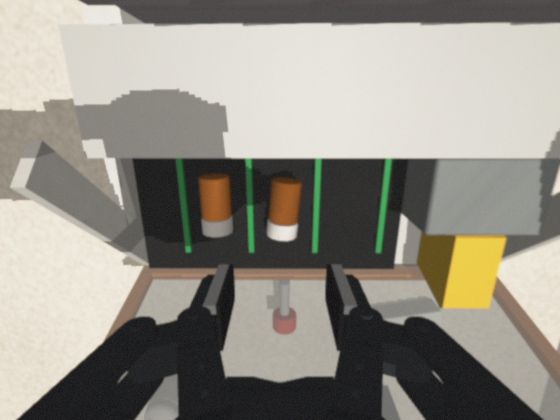

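The wrist view shows exactly two vials, at (216,205) and (284,208), with the third bay empty and the wedge in place at (465,270). I take the middle one first.

Call:
apply_moves --pt "0 2 40 0 0 0 0.55" --pt "0 0 40 0 0 0 0.55" --pt "0 0 35 0 0 0 0.55" --pt "0 0 18 0 0 0 0.55" --pt "0 0 0 0 0 0 0.55" --pt "0 0 0 0 0 0 0" --pt "0 0 0 0 0 0 0" --pt "0 0 0 0 0 0 0" --pt "0 0 0 0 0 0 0" --grip_force 35

```text
time_s: 19.32
position: [0.5375, 0.1205, 0.0849]
tool_rot: [[0.036, 0.999, 0.003], [0.999, -0.036, -0.0], [0.0, 0.003, -1.0]]
ft_force: [0.1, 0.1, 6.5]
grip_width: 0.0269
gripper_force: 33.6
```

Call:
apply_moves --pt "0 0 -30 0 0 0 0" --pt "0 0 -50 0 0 0 0" --pt "0 0 -60 0 0 0 0" --pt "0 0 -60 0 0 0 0" --pt "0 0 -40 0 0 0 0" --pt "0 0 0 0 0 0 0"

```text
time_s: 20.08
position: [0.5371, 0.1206, 0.3269]
tool_rot: [[0.035, 0.999, 0.007], [0.999, -0.035, 0.0], [0.0, 0.007, -1.0]]
ft_force: [0.0, 0.9, -1.2]
grip_width: 0.0268
gripper_force: 33.7
```

Run:
```python
from h import *
plan([.57,-.26,.22],-2)
im=cam("side"); C=cloud(im)
Q=C[(abs(C[...,2]-.065)<.003)&(C[...,1]<-.08)&(C[...,1]>-.36)&(C[...,0]>.48)&(C[...,0]<.75)]; r=cv2.minAreaRect((Q[:,:2]*1000).astype(np.float32)); print("tote",len(Q),r)
im=cam("wrist"); save(im,"w4.png")
```

```text
now [0.5371 0.1206 0.3269] turn [ 0.4 -0.  -0. ] | then shift mm (new axes) [-379.2   46.2  106.9] t 20.075 F [ 0.   0.9 -1.2] w 0.0268 q [ 0. 19. 63.  0. 97.  2.]
tote 618 ((601.0523681640625, -260.487060546875), (171.27220153808594, 122.93893432617188), 5.707902431488037)
```

Call:
apply_moves --pt "-54 6 0 0 0 0 0" --pt "-54 6 0 0 0 0 0" --pt "-54 6 0 0 0 0 0" --pt "-54 6 0 0 0 0 0" --pt "-54 6 0 0 0 0 0" --pt "-54 6 0 0 0 0 0" --pt "-55 5 0 0 0 0 0" --pt "0 0 60 0 0 0 0" --pt "0 0 60 0 0 0 0" --pt "0 0 60 0 0 0 0" --pt "0 0 50 0 0 0 0" --pt "0 0 0 0 0 0 0"

```text
time_s: 21.68
position: [0.5618, -0.2582, 0.089]
tool_rot: [[0.036, 0.999, -0.008], [0.999, -0.036, 0.006], [0.006, -0.009, -1.0]]
ft_force: [0.5, 0.4, -0.6]
grip_width: 0.0269
gripper_force: 33.7
```

Run:
```python
from h import *
plan([.568,-.262,.018],-2)
im=cam("wrist"); save(im,"w5.png"); C=cloud(im)
Q=C[(abs(C[...,2]-.065)<.003)&(C[...,1]<-.08)&(C[...,1]>-.36)&(C[...,0]>.48)&(C[...,0]<.75)]; r=cv2.minAreaRect((Q[:,:2]*1000).astype(np.float32)); print("tote",len(Q),r)
```

```text
now [ 0.5618 -0.2582  0.089 ] turn [-0.5 -0.3 -0. ] | then shift mm (new axes) [-3.6  6.3 71. ] t 21.675 F [ 0.5  0.4 -0.6] w 0.0269 q [-36.  36.  74.   0.  70. -34.]
tote 5436 ((601.6757202148438, -259.9414978027344), (170.66310119628906, 120.54460144042969), 5.518367767333984)
```

View pics/w5.png

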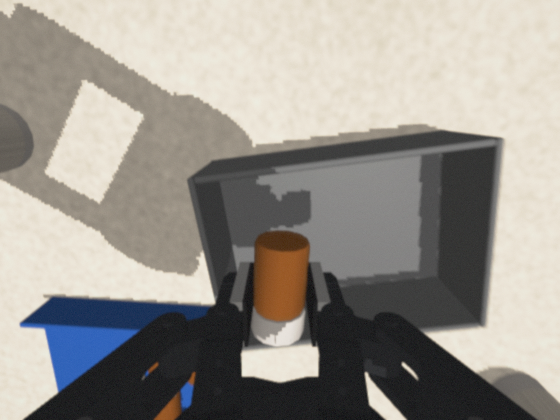

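The wrist view shows the vial held at (280,285) over the left part of the tote (tote corners about (190,180), (500,140), (487,325)). Lowering it.

Call:
apply_moves --pt "-2 6 0 0 0 0 0" --pt "0 0 30 0 0 0 0" --pt "0 0 30 0 0 0 0" --pt "0 0 9 0 0 0 0" --pt "0 0 0 0 0 0 0" --pt "0 0 0 0 0 0 0.45" --pt "0 0 0 0 0 0 0.45" --pt "0 0 -10 0 0 0 0.45" --pt "0 0 -50 0 0 0 0.45" --pt "0 0 -60 0 0 0 0.45" --pt "0 0 -60 0 0 0 0.45" --pt "0 0 -60 0 0 0 0.55"

```text
time_s: 23.22
position: [0.5695, -0.2616, 0.2676]
tool_rot: [[0.036, 0.999, 0.001], [0.999, -0.036, -0.001], [-0.001, 0.001, -1.0]]
ft_force: [0.1, -0.4, -0.2]
grip_width: 0.0473
gripper_force: 0.0
```

Run:
```python
from h import *
plan(mw(-96,112,290),-2)
im=cam("wrist"); C=cloud(im); 
m=(C[...,2]>.02)&(C[...,2]<.05)&(abs(C[...,0]-.6)<.07)&(abs(C[...,1]+.26)<.05); print("vial in tote",m.sum(),np.median(C[m],0))
```

```text
now [ 0.5695 -0.2616  0.2676] turn [ 0.1  0.  -0. ] | then shift mm (new axes) [ 382.7 -108.   -22.4] t 23.225 F [ 0.1 -0.4 -0.2] w 0.0473 q [-35.  29.  57.  -0.  94. -33.]
vial in tote 879 [ 0.57072622 -0.26343883  0.02886983]
```

Call:
apply_moves --pt "0 0 -42 0 0 0 0.55" --pt "54 -15 0 0 0 0 0.55" --pt "55 -16 0 0 0 0 0.55" --pt "55 -15 0 0 0 0 0.55" --pt "55 -16 0 0 0 0 0.55" --pt "55 -15 0 0 0 0 0.55" --pt "55 -16 0 0 0 0 0.55" --pt "54 -15 0 0 0 0 0.55" --pt "0 0 55 0 0 0 0.55" --pt "0 0 55 0 0 0 0.55" --pt "0 0 0 0 0 0 0.55"

```text
time_s: 24.65
position: [0.4739, 0.1248, 0.1944]
tool_rot: [[0.035, 0.999, -0.007], [0.999, -0.035, -0.0], [-0.0, -0.007, -1.0]]
ft_force: [0.3, -0.5, 0.9]
grip_width: 0.0469
gripper_force: 0.0
```

Run:
```python
from h import *
plan(mw(-96,112,82),-2)
im=cam("wrist"); C=cloud(im)
P=C-MO; X=P@MX*1e3;Y=P@MYv*1e3;Z=C[...,2]*1e3
m=(Z>87)&(Z<112)&(X>-160)&(X<-40)&(Y>-58)&(Y<180)
nc,l,st,ce=cv2.connectedComponentsWithStats(m.astype(np.uint8))
for i in range(1,nc):
    if st[i,4]>150: k=l==i; print(ce[i].round(),st[i,4],"x",np.percentile(X[k],[2,50,98]).round(),"y",np.percentile(Y[k],[2,50,98]).round(),"z",np.percentile(Z[k],[50,98]).round())
```

```text
now [0.4739 0.1248 0.1944] turn [-0.4  0.  -0. ] | then shift mm (new axes) [-1.000e-01  1.000e+00  1.124e+02] t 24.65 F [ 0.3 -0.5  0.9] w 0.0469 q [ 1. 18. 87.  0. 76.  3.]
[281. 214.] 2032 x [-121.  -94.  -70.] y [100. 113. 126.] z [101. 103.]
```

Call:
apply_moves --pt "0 0 40 0 0 0 0.55" --pt "0 0 40 0 0 0 0.55" --pt "0 0 25 0 0 0 0.55" --pt "0 0 7 0 0 0 0.55" --pt "0 0 0 0 0 0 0" --pt "0 0 0 0 0 0 0" --pt "0 0 0 0 0 0 0" --pt "0 0 0 0 0 0 0" --pt "0 0 -30 0 0 0 0" --pt "0 0 -60 0 0 0 0" --pt "0 0 -60 0 0 0 0" --pt "0 0 -60 0 0 0 0"

```text
time_s: 26.2
position: [0.4751, 0.1247, 0.2975]
tool_rot: [[0.036, 0.999, 0.002], [0.999, -0.036, 0.0], [0.0, 0.002, -1.0]]
ft_force: [0.2, 0.1, -0.1]
grip_width: 0.0263
gripper_force: 34.7
```

Run:
```python
from h import *
plan([.632,-.26,.31],-2)
im=cam("side"); C=cloud(im)
Q=C[(abs(C[...,2]-.065)<.003)&(C[...,1]<-.08)&(C[...,1]>-.36)&(C[...,0]>.48)&(C[...,0]<.75)]; r=cv2.minAreaRect((Q[:,:2]*1000).astype(np.float32)); print("tote",len(Q),r)
```

```text
now [0.4751 0.1247 0.2975] turn [ 0.1 -0.  -0. ] | then shift mm (new axes) [-379.   170.2  -12.5] t 26.2 F [ 0.2  0.1 -0.1] w 0.0263 q [ 1. 13. 76.  0. 91.  3.]
tote 618 ((600.5272827148438, -259.96063232421875), (170.54544067382812, 123.46549987792969), 5.521258354187012)
```

Call:
apply_moves --pt "-20 0 -25 0 0 0 0" --pt "-51 24 0 0 0 0 0" --pt "-51 24 0 0 0 0 0" --pt "-51 25 0 0 0 0 0" --pt "-52 24 0 0 0 0 0" --pt "-51 24 0 0 0 0 0" --pt "-51 25 0 0 0 0 0" --pt "-52 24 0 0 0 0 0" --pt "0 0 60 0 0 0 0" --pt "0 0 60 0 0 0 0" --pt "0 0 60 0 0 0 0" --pt "0 0 30 0 0 0 0"

```text
time_s: 27.75
position: [0.6309, -0.2594, 0.1063]
tool_rot: [[0.036, 0.999, -0.003], [0.999, -0.036, 0.002], [0.002, -0.004, -1.0]]
ft_force: [-0.5, -0.0, 0.6]
grip_width: 0.0266
gripper_force: 34.7
```

Run:
```python
from h import *
plan([.632,-.26,.018],-2)
```

```text
now [ 0.6309 -0.2594  0.1063] turn [-0.2 -0.1 -0. ] | then shift mm (new axes) [-0.6  1.1 88.3] t 27.75 F [-0.5 -0.   0.6] w 0.0266 q [-32.  41.  61.   0.  78. -30.]
```

Call:
apply_moves --pt "0 0 40 0 0 0 0" --pt "0 0 30 0 0 0 0" --pt "0 0 17 0 0 0 0" --pt "0 0 0 0 0 0 0" --pt "0 0 0 0 0 0 0.45" --pt "0 0 0 0 0 0 0.45" --pt "0 0 -10 0 0 0 0.45" --pt "0 0 -50 0 0 0 0.45" --pt "0 0 -60 0 0 0 0.45" --pt "0 0 -60 0 0 0 0.5" --pt "0 0 -60 0 0 0 0.65" --pt "0 0 -60 0 0 0 0.65"

```text
time_s: 29.25
position: [0.6314, -0.2597, 0.3258]
tool_rot: [[0.036, 0.999, 0.001], [0.999, -0.036, -0.001], [-0.001, 0.001, -1.0]]
ft_force: [1.0, 0.2, -0.3]
grip_width: 0.0557
gripper_force: 0.0
```

Run:
```python
from h import *
plan(mw(-147,-105,320),-2)
im=cam("wrist"); C=cloud(im); 
m=(C[...,2]>.02)&(C[...,2]<.045)&(abs(C[...,0]-.6)<.07)&(abs(C[...,1]+.26)<.05)
nc,l,st,ce=cv2.connectedComponentsWithStats(m.astype(np.uint8))
for i in range(1,nc):
    if st[i,4]>150: print(st[i,4],np.median(C[l==i],0))
im=cam("scene"); C=cloud(im); P=C-MO; X=P@MX*1e3;Y=P@MYv*1e3;Z=C[...,2]*1e3
m=(Z>85)&(Z<112)&(X>-160)&(X<-40)&(Y>-58)&(Y<180); print("on belt px",m.sum())
```

```text
now [ 0.6314 -0.2597  0.3258] turn [ 0.1  0.  -0. ] | then shift mm (new axes) [327.6  47.2   5.8] t 29.25 F [ 1.   0.2 -0.3] w 0.0557 q [-32.  35.  37.   0. 108. -30.]
661 [ 0.63253557 -0.25927339  0.02872071]
657 [ 0.57174923 -0.26260103  0.0286907 ]
on belt px 1
```

Call:
apply_moves --pt "54 8 0 0 0 0 0.65" --pt "55 8 0 0 0 0 0.65" --pt "55 8 0 0 0 0 0.65" --pt "55 8 0 0 0 0 0.65" --pt "55 8 0 0 0 0 0.65" --pt "54 7 0 0 0 0 0.65" --pt "0 0 40 0 0 0 0.65" --pt "0 0 30 0 0 0 0.65" --pt "0 0 0 0 0 0 0.65"

```text
time_s: 30.48
position: [0.6898, 0.0662, 0.2506]
tool_rot: [[0.035, 0.999, -0.004], [0.999, -0.035, 0.0], [0.0, -0.004, -1.0]]
ft_force: [-1.1, -0.4, 0.7]
grip_width: 0.0558
gripper_force: 0.0
```

Run:
```python
from h import *
plan(mw(-149,-105,92),-2)
im=cam("wrist"); save(im,"w6.png"); C=cloud(im); P=C-MO; X=P@MX*1e3;Y=P@MYv*1e3;Z=C[...,2]*1e3
hsv=cv2.cvtColor(im["frame"],cv2.COLOR_RGB2HSV).astype(int)
m=(hsv[...,0]>15)&(hsv[...,0]<30)&(hsv[...,1]>110)&(abs(Z-127)<8)&(X<-80)&(Y<-60)&(Y>-160)
print(m.sum(),[np.percentile(a[m],[2,50,98]).round() for a in (X,Y,Z)],cv2.minAreaRect(np.c_[X[m],Y[m]].astype(np.float32)))
```

```text
now [0.6898 0.0662 0.2506] turn [-0.3 -0.  -0. ] | then shift mm (new axes) [ -2.1   0.2 158.6] t 30.475 F [-1.1 -0.4  0.7] w 0.0558 q [-4. 37. 45. -0. 98. -2.]
3244 [array([-179., -144., -112.]), array([-126., -107.,  -88.]), array([122., 124., 126.])] ((-146.46705627441406, -106.59146881103516), (39.69811248779297, 70.4239273071289), 89.91321563720703)
```

View pics/w6.png

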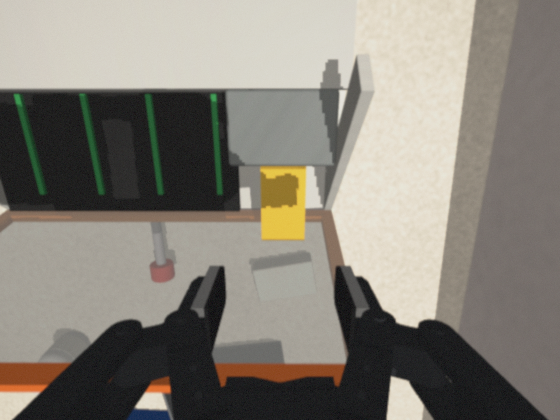

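The wrist view shows the belt empty and the wedge top flat at (283,203), centred at machine (-146,-106). I grip it and lift it straight out.

Call:
apply_moves --pt "0 1 50 0 0 0 0.65" --pt "0 0 50 0 0 0 0.65" --pt "0 0 40 0 0 0 0.65" --pt "0 0 17 0 0 0 0.65" --pt "0 0 0 0 0 0 0.65" --pt "0 0 0 0 0 0 0" --pt "0 0 0 0 0 0 0" --pt "0 0 0 0 0 0 0" --pt "0 0 0 0 0 0 0" --grip_force 100

```text
time_s: 31.65
position: [0.6925, 0.0659, 0.0983]
tool_rot: [[0.036, 0.999, 0.004], [0.999, -0.036, -0.001], [-0.0, 0.004, -1.0]]
ft_force: [-2.5, -1.1, 7.3]
grip_width: 0.0385
gripper_force: 101.3
```

Call:
apply_moves --pt "0 0 -15 0 0 0 0" --pt "0 0 -25 0 0 0 0" --pt "0 0 -30 0 0 0 0" --pt "0 0 -30 0 0 0 0" --pt "0 0 -35 0 0 0 0" --pt "0 0 -40 0 0 0 0" --pt "0 0 -40 0 0 0 0" --pt "0 0 -25 0 0 0 0" --pt "0 0 0 0 0 0 0" --pt "0 0 0 0 0 0 0" --pt "0 0 0 0 0 0 0" --pt "0 0 0 0 0 0 0"

```text
time_s: 33.15
position: [0.6916, 0.066, 0.3345]
tool_rot: [[0.036, 0.999, -0.001], [0.999, -0.036, 0.0], [0.0, -0.001, -1.0]]
ft_force: [0.0, -0.4, -1.0]
grip_width: 0.0384
gripper_force: 101.5
```

Run:
```python
from h import *
plan([.438,-.24,.34],-2)
```

```text
now [0.6916 0.066  0.3345] turn [-0.1 -0.  -0. ] | then shift mm (new axes) [-314.7 -242.8   -5.5] t 33.15 F [ 0.  -0.4 -1. ] w 0.0384 q [ -4.  37.  32.  -0. 111.  -2.]
```

Call:
apply_moves --pt "-40 -32 0 0 0 0 0" --pt "-40 -33 0 0 0 0 0" --pt "-40 -32 0 0 0 0 0" --pt "-40 -33 0 0 0 0 0" --pt "-40 -32 0 0 0 0 0" --pt "-40 -33 0 0 0 0 0" --pt "-39 -32 0 0 0 0 0" --pt "0 0 60 0 0 0 0" --pt "0 0 60 0 0 0 0" --pt "0 0 60 0 0 0 0" --pt "0 0 60 0 0 0 0" --pt "0 0 45 0 0 0 0"

```text
time_s: 34.65
position: [0.4543, -0.2043, 0.0482]
tool_rot: [[0.036, 0.999, -0.001], [0.999, -0.036, 0.001], [0.001, -0.001, -1.0]]
ft_force: [0.0, -0.4, -0.7]
grip_width: 0.0385
gripper_force: 101.9
```

Call:
apply_moves --pt "0 0 8 0 0 0 0" --pt "0 0 4 0 0 0 0" --pt "0 0 2 0 0 0 0" --pt "0 0 0 0 0 0 0" --pt "0 0 0 0 0 0 0"

```text
time_s: 35.28
position: [0.4552, -0.2049, 0.037]
tool_rot: [[0.036, 0.999, 0.001], [0.999, -0.036, -0.001], [-0.001, 0.001, -1.0]]
ft_force: [0.2, -0.7, -1.2]
grip_width: 0.0388
gripper_force: 101.7
```

Call:
apply_moves --pt "0 0 2 0 0 0 0" --pt "0 0 2 0 0 0 0" --pt "0 0 0 0 0 0 0"

```text
time_s: 35.65
position: [0.455, -0.205, 0.0331]
tool_rot: [[0.036, 0.999, 0.001], [0.999, -0.036, -0.001], [-0.001, 0.001, -1.0]]
ft_force: [-2.5, 0.2, 9.7]
grip_width: 0.0382
gripper_force: 103.5
```

The wedge is down on the counter. I release it, rise and check the guard and knob.

Call:
apply_moves --pt "0 0 0 0 0 0 0.65" --pt "0 0 0 0 0 0 0.7" --pt "0 0 0 0 0 0 0.7" --pt "0 0 -30 0 0 0 0.7" --pt "0 0 -60 0 0 0 0.7" --pt "0 0 -60 0 0 0 0.7"

```text
time_s: 36.4
position: [0.4546, -0.2045, 0.1839]
tool_rot: [[0.036, 0.999, -0.001], [0.999, -0.036, 0.001], [0.001, -0.001, -1.0]]
ft_force: [0.9, -0.3, 0.2]
grip_width: 0.06
gripper_force: 0.0
```

Run:
```python
from h import *
plan(mw(-265,50,190),-2)
im=cam("side"); save(im,"s5.png"); C=cloud(im)
hsv=cv2.cvtColor(im["frame"],cv2.COLOR_RGB2HSV).astype(int)
o=(hsv[...,0]>=4)&(hsv[...,0]<=12)&(hsv[...,1]>170)&(hsv[...,2]>130)&(C[...,1]>-.1)&(C[...,1]<.25)&(C[...,2]>.15)&(C[...,2]<.3)
P=C[o]-MO; print("lip",np.c_[P@MX,P[:,2]][P[:,2]>np.percentile(P[:,2],90)].mean(0))
m=((hsv[...,0]<4)|(hsv[...,0]>174))&(hsv[...,1]>150)&(hsv[...,2]>90)
nc,l,st,ce=cv2.connectedComponentsWithStats(m.astype(np.uint8))
for i in range(1,nc):
    if st[i,4]>25: print(ce[i],"out",proj(im,mw(-265,50,34)),"home",proj(im,mw(-235,50,34)))
y=(hsv[...,0]>15)&(hsv[...,0]<30)&(hsv[...,1]>120)&(C[...,1]<0)&(C[...,1]>-.35); print("wedge",np.percentile(C[y],[2,50,98],axis=0).round(3))
```

```text
now [ 0.4546 -0.2045  0.1839] turn [-0. -0. -0.] | then shift mm (new axes) [160.7  70.8  -6.1] t 36.4 F [ 0.9 -0.3  0.2] w 0.06 q [-38.  19.  87.   0.  74. -36.]
lip [-0.04978497  0.21594932]
[297.07894737 209.97368421] out [261.16529247 236.34792519] home [259.21963044 228.91792053]
[260.55913978 234.96774194] out [261.16529247 236.34792519] home [259.21963044 228.91792053]
wedge [[ 0.434 -0.24   0.004]
 [ 0.452 -0.225  0.06 ]
 [ 0.471 -0.175  0.063]]
```

View pics/s5.png

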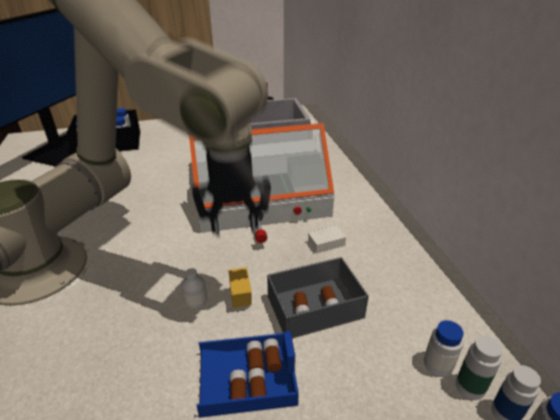

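The side view shows the guard shut, the wedge standing at (240,287), two vials in the tote at (301,300) and (329,297), and the knob out at (261,235). Now I push the knob home.

Call:
apply_moves --pt "40 18 0 0 0 0 0.8" --pt "40 18 0 0 0 0 0.8" --pt "40 18 0 0 0 0 0.8" --pt "41 17 0 0 0 0 0.8" --pt "0 0 0 0 0 0 0.8" --pt "0 0 50 0 0 0 0.7" --pt "0 0 50 0 0 0 0.7" --pt "0 0 45 0 0 0 0.7" --pt "0 0 19 0 0 0 0.7" --pt "0 0 0 0 0 0 0.7"

```text
time_s: 37.7
position: [0.5307, -0.0469, 0.0171]
tool_rot: [[0.036, 0.999, -0.003], [0.999, -0.036, 0.001], [0.001, -0.003, -1.0]]
ft_force: [0.4, 0.4, 0.6]
grip_width: 0.06
gripper_force: 0.0
```

Call:
apply_moves --pt "0 0 0 0 0 0 0" --pt "0 0 0 0 0 0 0" --pt "0 0 0 0 0 0 0" --pt "0 0 0 0 0 0 0" --pt "5 0 0 0 0 0 0" --pt "6 0 0 0 0 0 0" --pt "6 0 0 0 0 0 0" --pt "6 0 0 0 0 0 0" --pt "6 0 0 0 0 0 0" --pt "4 0 0 0 0 0 0" --pt "0 0 0 0 0 0 0" --pt "0 0 0 0 0 0 0" --grip_force 80

```text
time_s: 39.2
position: [0.532, -0.0166, 0.0198]
tool_rot: [[0.035, 0.999, -0.001], [0.999, -0.035, -0.005], [-0.006, -0.001, -1.0]]
ft_force: [-10.0, -18.9, 8.4]
grip_width: 0.0281
gripper_force: 78.4
```

Call:
apply_moves --pt "0 0 0 0 0 0 0.7" --pt "0 0 0 0 0 0 0.8" --pt "0 0 0 0 0 0 0.8" --pt "0 0 -50 0 0 0 0.8" --pt "0 0 -60 0 0 0 0.7" --pt "0 0 -60 0 0 0 0.6"

```text
time_s: 39.95
position: [0.5325, -0.013, 0.1903]
tool_rot: [[0.035, 0.999, -0.0], [0.999, -0.035, 0.0], [0.0, -0.0, -1.0]]
ft_force: [0.5, 0.2, -0.6]
grip_width: 0.0513
gripper_force: 0.0
```

Run:
```python
from h import *
im=cam("side"); C=cloud(im)
hsv=cv2.cvtColor(im["frame"],cv2.COLOR_RGB2HSV).astype(int)
m=((hsv[...,0]<4)|(hsv[...,0]>174))&(hsv[...,1]>150)&(hsv[...,2]>90)
nc,l,st,ce=cv2.connectedComponentsWithStats(m.astype(np.uint8))
for i in range(1,nc):
    if st[i,4]>25: print(ce[i],"out",proj(im,mw(-265,50,34)),"home",proj(im,mw(-235,50,34)))
ok=(C[...,0]>.3)&(C[...,0]<.6)&(C[...,1]>-.52)&(C[...,1]<-.27)&(hsv[...,0]>105)&(hsv[...,0]<125)&(hsv[...,1]>130)
q=C[ok&(abs(C[...,2]-.036)<.004)]; print("rim",cv2.minAreaRect((q[:,:2]*1000).astype(np.float32)))
q=C[ok&(C[...,2]>.075)]; print("handle",len(q),q.mean(0),cv2.minAreaRect((q[:,:2]*1000).astype(np.float32)))
plan([.508,-.399,.19],-5.3)
```

```text
[258.74603175 226.41269841] out [261.16529247 236.34792519] home [259.21963044 228.91792053]
rim ((434.9473571777344, -391.18695068359375), (122.2186279296875, 158.89910888671875), 84.60306549072266)
handle 228 [ 0.5076684  -0.40098482  0.08587263] ((507.9149475097656, -397.9625244140625), (50.269195556640625, 13.832130432128906), 80.40583038330078)
now [ 0.5353 -0.0136  0.1983] turn [0.8 0.1 3.3] | then shift mm (new axes) [-386.3    8.4    8.3] t 40.0 F [ 0.6 -0.3  7.3] w 0.0509 q [-14.  22.  80.   0.  77. -12.]
```

The knob is home, at (258.7,226.4) compared with (258,225) at the start. The tray has not moved, with its handle at (0.508,-0.399). Moving to it.

Call:
apply_moves --pt "-55 1 0 0 0 3.3 0.6" --pt "-55 1 0 0 0 0 0.6" --pt "-55 1 0 0 0 0 0.6" --pt "-55 1 0 0 0 0 0.6" --pt "-55 1 0 0 0 0 0.6" --pt "-55 1 0 0 0 0 0.6" --pt "-55 1 0 0 0 0 0.6" --pt "0 0 0 0 0 0 0.6"

```text
time_s: 41.0
position: [0.5061, -0.4007, 0.1871]
tool_rot: [[0.097, 0.995, -0.0], [0.995, -0.097, 0.0], [0.0, -0.0, -1.0]]
ft_force: [-1.1, 0.7, -0.3]
grip_width: 0.0508
gripper_force: 0.0
```

Run:
```python
from h import *
im=cam("wrist"); C=cloud(im); save(im,"w7.png")
hsv=cv2.cvtColor(im["frame"],cv2.COLOR_RGB2HSV).astype(int)
k=((hsv[...,0]>105)&(hsv[...,0]<125)&(hsv[...,1]>130)&(abs(C[...,2]-.087)<.006)&(abs(C[...,0]-.508)<.06)&(abs(C[...,1]+.4)<.08)).astype(np.uint8)
nc,l,st,ce=cv2.connectedComponentsWithStats(k); i=1+st[1:,4].argmax(); q=C[l==i]; print(len(q),q.mean(0),cv2.minAreaRect((q[:,:2]*1000).astype(np.float32)))
plan([.508,-.399,.049],-5.3)
s=telemetry.observe(); print(np.round(s["tool_rot"],3).tolist())
```

```text
901 [ 0.50962979 -0.39559758  0.08591831] ((509.534423828125, -396.43450927734375), (48.720455169677734, 12.80428695678711), 84.73917388916016)
now [ 0.5066 -0.3986  0.1874] turn [-0.  -0.  -0.2] | then shift mm (new axes) [ -0.3   1.4 138.4] t 41.05 F [-0.3  0.8  0.3] w 0.0515 q [-49.  33.  62.   0.  85. -43.]
[[0.095, 0.995, -0.0], [0.995, -0.095, 0.001], [0.001, -0.001, -1.0]]
```

Call:
apply_moves --pt "1 2 50 0 0 0 0.6" --pt "0 0 45 0 0 0 0.6" --pt "0 0 30 0 0 0 0.6" --pt "0 0 13 0 0 0 0.6" --pt "0 0 0 0 0 0 0.6" --pt "0 0 0 0 0 0 0" --pt "0 0 0 0 0 0 0" --pt "0 0 0 0 0 0 0" --pt "0 0 0 0 0 0 0" --pt "0 0 0 0 0 0 0" --grip_force 100

```text
time_s: 42.3
position: [0.5097, -0.3971, 0.0518]
tool_rot: [[0.093, 0.996, 0.002], [0.996, -0.093, -0.002], [-0.002, 0.002, -1.0]]
ft_force: [2.2, 0.6, 6.8]
grip_width: 0.0126
gripper_force: 98.3
```

Call:
apply_moves --pt "0 0 -10 0 0 0 0" --pt "0 0 -20 0 0 0 0" --pt "0 0 -40 0 0 0 0" --pt "0 0 -45 0 0 0 0" --pt "0 0 -50 0 0 0 0" --pt "0 0 -50 0 0 0 0" --pt "0 0 -45 0 0 0 0" --pt "0 0 -30 0 0 0 0" --pt "0 0 0 0 0 0 0"

```text
time_s: 43.42
position: [0.5093, -0.3969, 0.3424]
tool_rot: [[0.093, 0.996, 0.003], [0.996, -0.093, -0.003], [-0.003, 0.003, -1.0]]
ft_force: [0.0, 0.4, -4.3]
grip_width: 0.0127
gripper_force: 97.8
```

Run:
```python
from h import *
plan([.66,.337,.35],-2)
im=cam("wrist"); save(im,"w8.png")
```

```text
now [ 0.5093 -0.3969  0.3424] turn [ 0.2  0.2 -3.3] | then shift mm (new axes) [738.7 125.   -7.6] t 43.425 F [ 0.   0.4 -4.3] w 0.0127 q [-48.  30.  43.   0. 107. -43.]
```

View pics/w8.png

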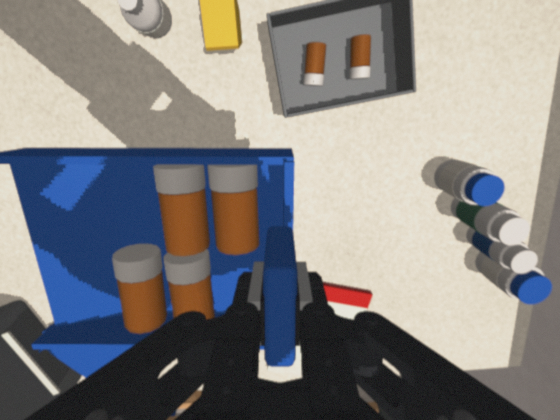

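The wrist view shows the tray held level with four vials in it at (137,290), (188,285), (180,210) and (233,210). The two old vials are in the tote and the wedge is standing. I carry the tray over the machine to the hopper.

Call:
apply_moves --pt "20 3 -3 0 0 -3.3 0" --pt "40 5 -3 0 0 0 0" --pt "54 8 -3 0 0 0 0" --pt "54 8 0 0 0 0 0" --pt "54 8 0 0 0 0 0" --pt "54 8 0 0 0 0 0" --pt "54 8 0 0 0 0 0" --pt "54 8 0 0 0 0 0"

```text
time_s: 44.48
position: [0.5793, -0.0123, 0.3481]
tool_rot: [[0.033, 0.999, -0.002], [0.999, -0.033, 0.001], [0.001, -0.002, -1.0]]
ft_force: [0.1, -0.1, -3.4]
grip_width: 0.013
gripper_force: 97.8
```

Call:
apply_moves --pt "54 8 0 0 0 0 0" --pt "54 8 0 0 0 0 0" --pt "54 8 0 0 0 0 0" --pt "54 8 0 0 0 0 0" --pt "54 8 0 0 0 0 0" --pt "40 5 0 0 0 0 0" --pt "30 4 0 0 0 0 0" --pt "14 0 0 0 0 0 0" --pt "0 0 0 0 0 0 0"

```text
time_s: 45.6
position: [0.6407, 0.3385, 0.3474]
tool_rot: [[0.032, 0.999, -0.003], [0.999, -0.032, -0.001], [-0.001, -0.003, -1.0]]
ft_force: [-0.7, -0.8, -3.5]
grip_width: 0.013
gripper_force: 97.8
```

Run:
```python
from h import *
plan([.64,.337,.33],-2)
im=cam("scene"); save(im,"c2.png")
```

```text
now [0.6407 0.3385 0.3474] turn [-0.2  0.1  0.2] | then shift mm (new axes) [-1.5 -0.6 17.4] t 45.6 F [-0.7 -0.8 -3.5] w 0.013 q [ 19.  42.  20.   0. 118.  20.]
```

View pics/c2.png

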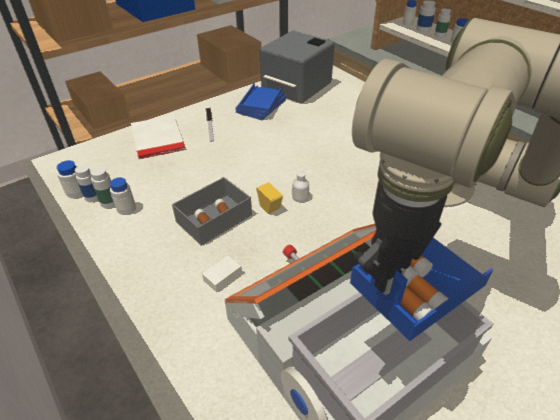

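The scene view shows the tray level over the hopper with its nose towards the robot, and vials at (410,290) and (430,285). The wedge, tote, bottle and carton are in order. I start tipping and lower the nose inside the rim.

Call:
apply_moves --pt "0 0 0 -7.5 0 0 0" --pt "0 0 0 -7.5 0 0 0" --pt "0 10 23 0 0 0 0" --pt "0 11 24 0 0 0 0" --pt "0 12 24 0 0 0 0" --pt "0 0 0 0 0 0 0"

```text
time_s: 46.4
position: [0.6932, 0.334, 0.2846]
tool_rot: [[0.037, 0.967, 0.253], [0.999, -0.036, -0.012], [-0.002, 0.253, -0.967]]
ft_force: [-0.5, -0.3, -3.2]
grip_width: 0.0133
gripper_force: 98.6
```

Call:
apply_moves --pt "0 0 0 -8 0 0 0" --pt "0 0 0 -8 0 0 0" --pt "0 0 0 -8 0 0 0" --pt "0 5 -6 -8 0 0 0" --pt "0 5 -5 -8 0 0 0" --pt "0 6 -4 -8 0 0 0" --pt "0 6 -4 -4 0 0 0" --pt "0 0 0 0 0 0 0" --pt "0 0 0 0 0 0 0" --pt "0 0 0 0 0 0 0"

```text
time_s: 47.65
position: [0.692, 0.3336, 0.3182]
tool_rot: [[0.042, 0.408, 0.912], [0.999, -0.016, -0.038], [-0.001, 0.913, -0.408]]
ft_force: [0.3, -0.6, -2.4]
grip_width: 0.0128
gripper_force: 98.8
```

Run:
```python
from h import *
im=cam("scene"); save(im,"c3.png"); s=telemetry.observe(); print(s["time_s"],s["ft_force"],np.round(s["q"]))
```

```text
47.7 [-0.19171613  0.34532387 -3.48436233] [ 25.  27.  77. -65.  28.  74.]
```

View pics/c3.png

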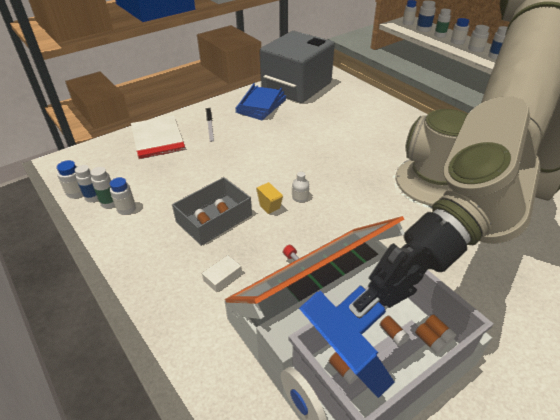

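All four vials are out in the hopper, at (342,368), (392,328), (430,335) and (442,322), and the tray is empty. I raise it, level it and take it back.

Call:
apply_moves --pt "0 14 -6 0 0 0 0" --pt "0 14 -6 0 0 0 0" --pt "0 -4 -16 0 0 0 0" --pt "0 -8 -18 0 0 0 0" --pt "0 0 0 9 0 0 0" --pt "0 0 0 9 0 0 0" --pt "0 0 0 9 0 0 0" --pt "0 0 0 9 0 0 0" --pt "0 0 0 9 0 0 0" --pt "0 0 0 9 0 0 0" --pt "0 0 0 9 0 0 0" --pt "0 0 0 3 0 0 0"

```text
time_s: 49.2
position: [0.6578, 0.3318, 0.3499]
tool_rot: [[0.056, 0.998, 0.039], [0.998, -0.056, -0.009], [-0.007, 0.039, -0.999]]
ft_force: [0.3, 0.1, -2.4]
grip_width: 0.0127
gripper_force: 98.4
```

Run:
```python
from h import *
plan([.509,-.39,.35],-5)
s=telemetry.observe(); print(np.round(s["tool_rot"],3).tolist())
```

```text
now [0.6578 0.3318 0.3499] turn [2.2 0.4 1.8] | then shift mm (new axes) [-7.32e+02 -8.53e+01 -1.00e-01] t 49.2 F [ 0.3  0.1 -2.4] w 0.0127 q [ 18.  43.  18.  -1. 117.  21.]
[[0.056, 0.998, 0.039], [0.998, -0.056, -0.009], [-0.007, 0.039, -0.999]]
```

Call:
apply_moves --pt "-20 -2 0 0 0.4 1.8 0" --pt "-50 -6 0 2.2 0 0 0" --pt "-55 -6 0 0 0 0 0" --pt "-55 -6 0 0 0 0 0" --pt "-55 -7 0 0 0 0 0" --pt "-55 -6 0 0 0 0 0" --pt "-55 -7 0 0 0 0 0" --pt "-55 -6 0 0 0 0 0" --pt "-55 -7 0 0 0 0 0" --pt "-55 -6 0 0 0 0 0" --pt "-55 -7 0 0 0 0 0" --pt "-55 -6 0 0 0 0 0"

```text
time_s: 50.7
position: [0.533, -0.2806, 0.3484]
tool_rot: [[0.086, 0.996, 0.003], [0.996, -0.086, 0.002], [0.003, 0.003, -1.0]]
ft_force: [0.2, 0.7, -2.7]
grip_width: 0.0128
gripper_force: 98.5
```

Call:
apply_moves --pt "-52 -6 0 0 0 0 0" --pt "-40 -5 0 0 0 0 0" --pt "-20 -2 0 0 0 0 0" --pt "0 0 60 0 0 0 0" --pt "0 0 60 0 0 0 0" --pt "0 0 60 0 0 0 0" --pt "0 0 50 0 0 0 0" --pt "0 0 0 0 0 0 0"

```text
time_s: 51.7
position: [0.512, -0.387, 0.115]
tool_rot: [[0.083, 0.997, -0.001], [0.996, -0.083, 0.009], [0.009, -0.002, -1.0]]
ft_force: [1.0, -0.6, -1.7]
grip_width: 0.0128
gripper_force: 98.7
```

Run:
```python
from h import *
plan([.509,-.39,.054],-5)
s=telemetry.observe(); print(np.round(s["tool_rot"],3).tolist())
```

```text
now [ 0.512 -0.387  0.115] turn [-0.1 -0.5  0.2] | then shift mm (new axes) [-3.2 -2.7 61. ] t 51.7 F [ 1.  -0.6 -1.7] w 0.0128 q [-48.  37.  68.   0.  76. -43.]
[[0.083, 0.997, -0.001], [0.996, -0.083, 0.009], [0.009, -0.002, -1.0]]
```

Call:
apply_moves --pt "-14 -12 0 0 -0.5 0 0" --pt "0 0 25 0 0 0 0" --pt "0 0 20 0 0 0 0" --pt "0 0 10 0 0 0 0" --pt "0 0 4 0 0 0 0" --pt "0 0 2 0 0 0 0" --pt "0 0 0 0 0 0 0" --pt "0 0 0 0 0 0 0"

```text
time_s: 52.7
position: [0.5003, -0.4027, 0.0575]
tool_rot: [[0.084, 0.996, 0.005], [0.996, -0.084, -0.006], [-0.006, 0.005, -1.0]]
ft_force: [-0.0, 0.4, -2.0]
grip_width: 0.0131
gripper_force: 98.5
```

Call:
apply_moves --pt "0 0 2 0 0 0 0" --pt "0 0 2 0 0 0 0" --pt "0 0 2 0 0 0 0" --pt "0 0 0 0 0 0 0" --pt "0 0 0 0 0 0 0"

```text
time_s: 53.32
position: [0.5004, -0.4028, 0.0519]
tool_rot: [[0.084, 0.996, 0.005], [0.996, -0.084, -0.006], [-0.006, 0.005, -1.0]]
ft_force: [0.9, 0.4, 6.0]
grip_width: 0.0126
gripper_force: 99.7
```

Contact made. I release the tray, rise clear and check everything.

Call:
apply_moves --pt "0 0 0 0 0 0 0.3" --pt "0 0 0 0 0 0 0.5" --pt "0 0 0 0 0 0 0.5" --pt "0 0 -30 0 0 0 0.5" --pt "0 0 -60 0 0 0 0.5" --pt "0 0 -60 0 0 0 0.5" --pt "0 0 -60 0 0 0 0.5" --pt "0 0 0 0 0 0 0.5"

```text
time_s: 54.32
position: [0.5001, -0.4023, 0.2664]
tool_rot: [[0.084, 0.996, 0.011], [0.996, -0.084, -0.013], [-0.012, 0.012, -1.0]]
ft_force: [0.8, 0.8, -0.8]
grip_width: 0.0431
gripper_force: 0.0
```

Run:
```python
from h import *
im=cam("scene"); save(im,"c4.png")
im=cam("side"); C=cloud(im); save(im,"s6.png")
hsv=cv2.cvtColor(im["frame"],cv2.COLOR_RGB2HSV).astype(int)
o=(hsv[...,0]>=4)&(hsv[...,0]<=12)&(hsv[...,1]>170)&(hsv[...,2]>130)&(C[...,1]>-.1)&(C[...,1]<.25)&(C[...,2]>.15)&(C[...,2]<.3)
P=C[o]-MO; print("lip",np.c_[P@MX,P[:,2]][P[:,2]>np.percentile(P[:,2],90)].mean(0))
m=((hsv[...,0]<4)|(hsv[...,0]>174))&(hsv[...,1]>150)&(hsv[...,2]>90)
nc,l,st,ce=cv2.connectedComponentsWithStats(m.astype(np.uint8))
for i in range(1,nc):
    if st[i,4]>25: print(ce[i],"home",proj(im,mw(-235,50,34)))
b=(hsv[...,0]>105)&(hsv[...,0]<125)&(hsv[...,1]>130)&(C[...,0]>.3)&(C[...,0]<.6)&(C[...,1]>-.52)&(C[...,1]<-.27)
for x0,x1 in((.34,.42),(.42,.5)):
    q=C[b&(C[...,2]>.02)&(C[...,0]>x0)&(C[...,0]<x1)&(C[...,2]<.05)]; print("tray rim z",np.percentile(q[:,2],98),len(q))
```

```text
lip [-0.04936405  0.21632233]
[256.02222222 226.82222222] home [259.21963044 228.91792053]
tray rim z 0.03778709911215468 693
tray rim z 0.046314971226009416 735
```

View pics/c4.png

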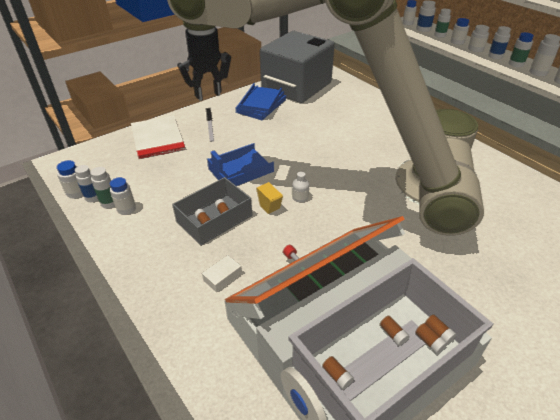

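The scene view shows four vials in the hopper, two in the tote, and the empty tray flat at (240,165). The wedge stands at (269,198), the guard is shut, the knob is home, and the bottle and carton are untouched. Handing in.

```bash
python3 -c "
from rig import env
print(env.close_job())"
```

```text
the job is handed in; nothing more can be done
None
```

The job is done and handed in at about 54 s of the 210 s allowed: both stuck vials are in the tote, the wedge is on the counter, the guard is shut, the knob is home, all four fresh vials are in the hopper, and the empty tray is flat on the counter; no verdict came back.

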